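# Ease a nest plate up its locating pins with the ejector levers and stack it

## Task

Take the nest plate with the blue grip bar out of the fixture and put it away. It is caught at both ends by the red-padded ejector levers: press the two pads down in turn, only part of the way on the first one, so that the plate climbs its two pins nearly level and never cocks by more than about five degrees; when both pads are fully down, lift it (the grip bar is there for that) straight up off the pins and stack it on the other nest plate with all four feet in that plate's corner recesses. Do not shift the lower plate or the things standing round the work.

Things in the scene. Friction and masses are not known exactly. Their poses are not given: they have to be found in the camera images.
- plate_grip (a point): Centre of the blue grip bar of the nest plate in the fixture. Plate: grey aluminium, 112 (x) x 150 (y) x 11 mm thick, 0.5 to 0.8 kg, z up, same either way round. Bar: 16 mm wide (x), 56 long (y), 28 high, on the middle of the top face; this point is 14 mm above that face and 63 above the feet's undersides. Steel strips 5 mm high stand on the face at x = +-45 to 49 mm.
- plate_foot (a point): Centre of the underside of one of that plate's four black feet, at x = 42, y = 62 mm of the plate (the others at x = +-42, y = +-62). Feet are 14 mm in diameter, 38 mm long below the plate, tapered to 9 mm over the last 4 mm.
- plate_bush (a point): Centre of the lower mouth of one of that plate's two brass bushes, at x = 0, y = 42 mm of the plate (the other at y = -42); bore 12 mm, 20 mm long, reaching 9 mm below the plate's underside. They slide on the fixture's pins.
- store_grip (a point): Centre of the black grip bar of the other, lower nest plate, which stands loose on its feet on the bench; same shape, size and axes. With a plate stacked on it, feet home, the upper bar's centre is 44 mm straight above this point (49 mm if the feet stand on the top face instead), long sides parallel; either way round will do.
- store_recess (a point): Centre of the floor of one of the four round recesses in the lower plate's top face, at x = 42, y = 62 mm of the plate (all at x = +-42, y = +-62): 19 mm in diameter, 5 mm deep, 44 mm above the bench.
- jig_seat (a point): Fixed in the fixture: where the blue bar's centre is when the plate is fully down, 78 mm above the bench; x, y as the plate's. Base 116 (x) x 216 (y) x 15 mm, grey, screwed to the bench. Each end has a lever pivoting at y = +-84 mm, 56 mm above the bench, with a toe under the plate, a catch over its edge and a red pad outside, reaching to y = +-150 mm.
- jig_pin (a point): Tip of the fixture's steel pin at x = 0, y = 42 mm (the other at y = -42): 10 mm in diameter, tip 78 mm above the bench, last 8 mm tapered. The bushes are clear of the pins when the plate has risen 34 mm from its seat.
- lever_a_pad (a point): Centre of the top face of the red pad (34 x 26 mm) of the lever at the fixture's +y end. The face lies 8 mm above the lever's arm, 56 mm out from the pivot; the arm slopes 0.37 rad outward-up at lever value 0 and 0.37 outward-down at 0.74. So the point goes nearly straight down from 84 to 43 mm above the bench, 49 to 55 mm outside the pivot.
- lever_b_pad (a point): The same on the lever at the fixture's -y end.
- lever_a (a joint): Swing of the +y lever, rad: 0 to 0.02 at the start (catch over the plate), 0.74 at its stop, fully down. Pressing the pad (5 to 10 N) frees the catch and raises that end of the plate 16 mm in all, evenly after the first 0.07 rad. It is stiff and stays where left. All the way down with the other lever up, it cocks the plate 7 degrees; half-way 3 to 4.
- lever_b (a joint): Swing of the -y lever, the same.
- jar: White jar with a red lid, 60 mm in diameter, 78 mm high, standing between the fixture and the lower plate; origin at the centre of its underside. A bystander.
- tin: White tin with a blue lid, 68 mm in diameter, 56 mm high, standing on the robot's side of the fixture or of the lower plate; origin at the centre of its underside. A bystander.
- measure: Yellow and black tape measure standing on edge, 32 x 77 x 68 mm high, on the robot's side of the lower plate or of the fixture; origin at the centre of its underside. A bystander.

How it is judged:
By the outcome, as a careful person would: the job done as asked, in the order asked, and still so for the second after the job is handed in, with the robot touching nothing.
It also fails if it takes over 64 s, if anything falls off the work surface, if the arm or the gripper's body presses on something with over 40 N, if the wrist force passes 120 N, or if a joint passes its speed limit or range.

## Robot

A 6-joint arm with a two-finger parallel gripper is mounted at the origin on the work surface; the furniture and walls round the work are solid. World frame = base frame: x ahead of the robot, y to its left, z up, the work surface at z = 0. Lengths are in mm, angles in rad, forces in N, time in s.
With the tool pointing down it reaches from about 350 to 925 mm from the base axis. Payload 6.4 kg.
Tool frame: the origin (TCP) lies between the finger pads; the fingertips stand 19 mm ahead of it and the grasp point (between the pads) is the TCP; z points along the fingers, y is the direction in which the jaws open and shut (so a half turn about z gives the same grasp; the last joint's range is limited). The gripper opens to 94 mm and grips with 3 to 60 N. Pads are 16 mm wide; open, the fingers measure 119 mm over their backs; the gripper's body (75 mm by 177 mm) begins 78 mm behind the grasp point.
Start: joints at [-1.484, 0.245, 1.558, -0, 1.339, -0.174], TCP at [167.609, -628.03, 224.455] pointing down, gripper open.
Joint ranges: [-3.13, 3.13], [-1.02, 2.26], [0.13, 2.54], [-0.95, 4.09], [0.21, 2.88], [-2.74, 2.74]. Speed limits (rad/s): [2.57, 2.57, 3.14, 3.14, 3.14, 3.14].

## Interface

Orientations are given as a 3x3 rotation matrix whose columns are the frame's x, y, z axes.
In Python, from station import env gives the robot as it stands.
- The arm moves only by the tool arm_command, never from a script. Its argument "deltas" is a list of rows, each an object of numbers: "ax", "ay", "az": the turn, a rotation vector about the tool's x, y, z in rad; "x", "y", "z": the shift along the tool's x, y, z in mm; "grip": the closure in counts, from 0 (fully open) to 255 (shut). A call has 1 to 20 rows; each row shifts and turns the pose as measured when the row begins, along the tool's axes as they then stand; what a row does not reach is not made up. A row lasts 1/8 s, in which the tool goes at most 62.5 mm and 10.7 degrees, less where a joint would pass 70% of its speed; a pose out of reach is approached as far as the arm can. A call with a gripper value outside its range is refused whole. The fingers move at their own pace and stop on an object; the grip force is fixed at half the most. Time passes only in rows, so rows that do not move let the fingers close. It gives the time, the measured TCP pose, the force and the opening at its end, in the units of the state.
- env.get_state(): the state, without advancing time (a new reading comes with each control period).
- env.read_camera(name): name is "side" or "top" or "wrist"; returns the picture (400x640x3 uint8, red, green, blue); there is no depth.
- env.calibration(name): a dict with "fx", "fy", "cx", "cy" (pixels), "T" (4x4, takes a point from camera to world coordinates). Camera axes: x right, y up, looking along -z (the intrinsics and any distortion apply to the point x, -y, -z); pixel columns grow to the right and rows downward; lengths in mm; the calibration is good to about 2 mm. A picture is of the moment at which its call begins: read the wrist's pose just before it. calibration takes no time and is no camera call; for the wrist camera it gives the pose at the moment of the call.
- env.job_done(): hands the job in, once; it reports no verdict.
The state is a dict: "time_s": time; "q": joint angles; "qvel": joint speeds; "tau": joint torques, N m; "tool_pos": TCP position; "tcp_rot": TCP orientation; "wrist_force": force on the tool from outside, world axes, zero at the start; "ft_torque": the same for the moment, N m; "opening": finger opening in mm.
Only numpy, scipy, OpenCV 4.12 (cv2) and the standard library are available. Lean on these libraries where they do the work, as an engineer would, in place of code of your own. Each camera call takes 0.05 s, during which the arm holds its last target.

## Working session

There is one attempt and no reset: what is moved stays moved. The work goes in short steps, Python scripts to look and compute and a tool call to move; the robot and the scene stay as the last step left them, time stands still between calls to the robot, and variables do not carry over. Pictures are saved under pics/ and viewed, and the job is handed in when it is done.

Besides the shell and the picture viewer there is one more tool, called after "Call:" as name(argument=value, ...) on one line, values as JSON. arm_command: Moves the arm, as the interface text tells. Its arguments: {"type":"object","properties":{"deltas":{"type":"array","items":{"type":"object","properties":{"ax":{"type":"number"},"ay":{"type":"number"},"az":{"type":"number"},"x":{"type":"number"},"y":{"type":"number"},"z":{"type":"number"},"grip":{"type":"number"}}}}},"required":["deltas"]}

```bash
ls; mkdir -p pics; python3 - <<'E'
from station import env
import cv2
s=env.get_state(); print(s['time_s'],s['tool_pos'],s['tcp_rot'],s['opening'])
for n in ['side','top','wrist']:
    c=env.calibration(n); print(n,c)
    im=env.read_camera(n); cv2.imwrite(f'pics/{n}0.png',im[:,:,::-1])
E
```

```text
pics
0.0 [ 167.5670844  -627.45734351  223.38946294] [[ 9.66178700e-01  2.57873399e-01 -1.69852989e-04]
 [ 2.57873263e-01 -9.66176967e-01  1.85725714e-03]
 [ 3.14829167e-04 -1.83824284e-03 -9.99998261e-01]] 94.26070789045019
side {'fx': 373.3912816651756, 'fy': 373.3912816651756, 'cx': 324.36603337399913, 'cy': 201.3528000526839, 'T': array([[-9.01938374e-01,  2.54037475e-01, -3.49245088e-01,
         3.85569915e+01],
       [-4.31857086e-01, -5.25720444e-01,  7.32882987e-01,
         8.81532623e+02],
       [ 2.57446087e-03,  8.11839255e-01,  5.83875325e-01,
         8.15842848e+02],
       [ 0.00000000e+00,  0.00000000e+00,  0.00000000e+00,
         1.00000000e+00]])}
top {'fx': 501.125718610912, 'fy': 501.125718610912, 'cx': 325.8390313271282, 'cy': 201.767299001477, 'T': array([[ 9.28224739e-03,  9.94832789e-01, -1.01101739e-01,
         3.38908921e+02],
       [-9.99954633e-01,  9.45086752e-03,  1.18896683e-03,
         8.68444495e+00],
       [ 2.13832233e-03,  1.01086116e-01,  9.94875381e-01,
         1.33855334e+03],
       [ 0.00000000e+00,  0.00000000e+00,  0.00000000e+00,
         1.00000000e+00]])}
wrist {'fx': 325.57924130220425, 'fy': 325.57924130220425, 'cx': 319.46737744782894, 'cy': 197.78670833466376, 'T': array([[ 2.57704011e-01,  9.36044718e-01,  2.39601604e-01,
         2.36316419e+02],
       [-9.66223303e-01,  2.49932558e-01,  6.28191531e-02,
        -6.10163882e+02],
       [-1.08270532e-03, -2.47697401e-01,  9.68836841e-01,
         3.84551084e+02],
       [ 0.00000000e+00,  0.00000000e+00,  0.00000000e+00,
         1.00000000e+00]])}
```

View pics/side0.png

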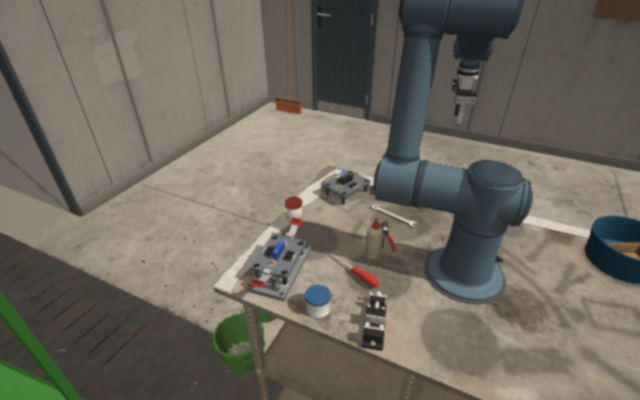

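View pics/top0.png

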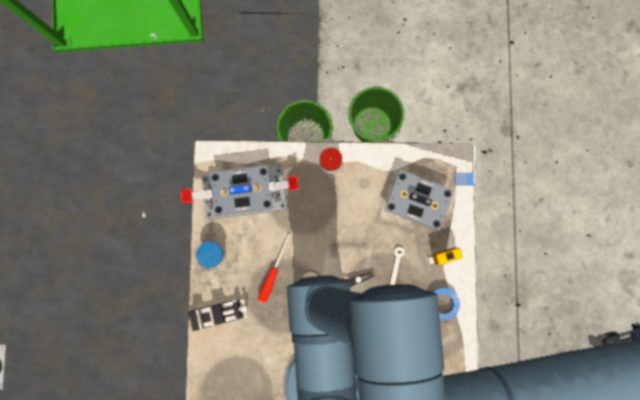

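Top view: the fixture with the blue bar is near (240,188), the red pads at about (186,196) and (292,184), and the store plate at (421,198). The jar is at (331,159), the tin at (209,255) and the measure at (446,257). Next I'll enlarge.

```bash
cat > h.py <<'E'
import numpy as np,cv2
from station import env
def ray(c,u,v,z):
    T=c['T'];d=T[:3,:3]@np.array([(u-c['cx'])/c['fx'],-(v-c['cy'])/c['fy'],-1]);o=T[:3,3]
    return o+d*(z-o[2])/d[2]
def proj(c,p):
    T=c['T'];q=T[:3,:3].T@(np.array(p,float)-T[:3,3]);return c['cx']+c['fx']*q[0]/-q[2],c['cy']-c['fy']*q[1]/-q[2]
def crop(im,u0,v0,w,h,k,name):
    a=cv2.resize(im[v0:v0+h,u0:u0+w],None,fx=k,fy=k,interpolation=cv2.INTER_CUBIC)
    cv2.imwrite('pics/'+name,a[:,:,::-1])
E
python3 - <<'E'
import cv2
from h import *
im=cv2.imread('pics/top0.png')[:,:,::-1]
crop(im,175,150,130,75,6,'t1.png'); crop(im,375,145,90,75,8,'t2.png')
E
```

```text
(no output)
```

View pics/t1.png

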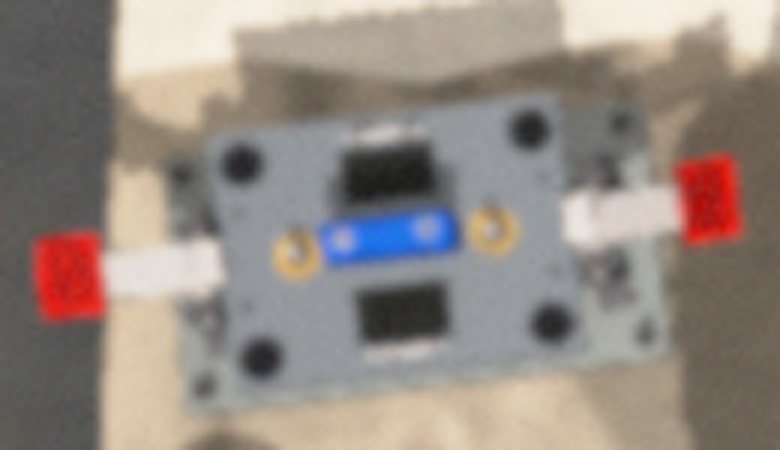

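View pics/t2.png

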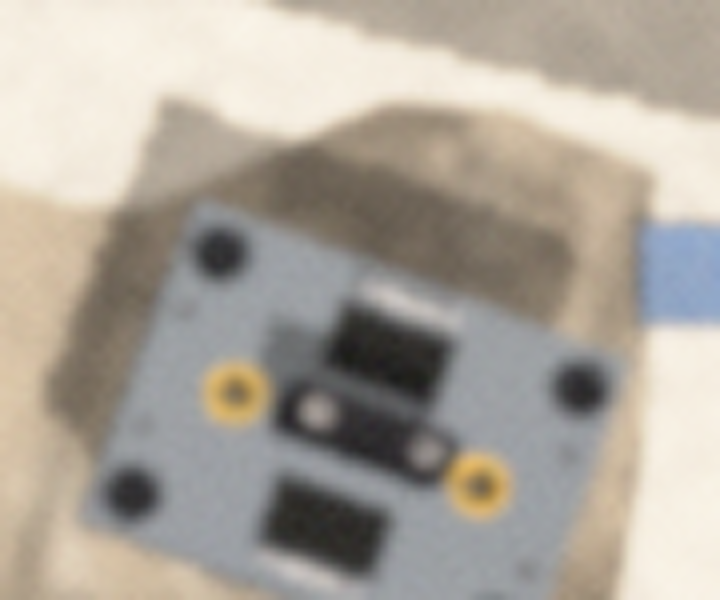

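View pics/wrist0.png

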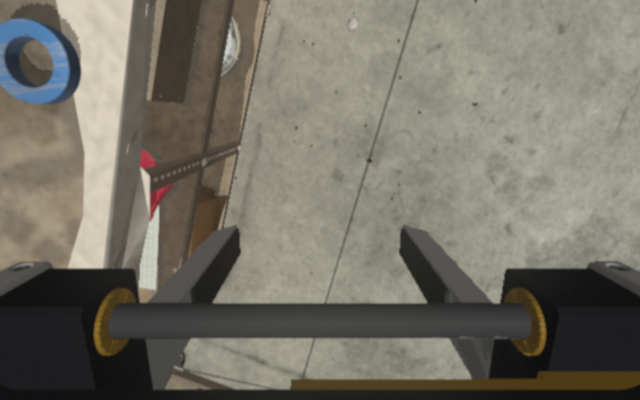

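Crop t1 (6x): bushes at about (298,251) and (493,229), recesses at (241,163), (530,130), (262,358), (551,322), pads at (68,276) and (709,198). Crop t2 (8x): bushes at (236,392) and (479,485), recesses at (219,250), (581,387), (131,493).

```bash
python3 - <<'E'
from h import *
c=env.calibration('top')
f=lambda u,v,k,u0,v0,z: ray(c,u0+(u+.5)/k-.5,v0+(v+.5)/k-.5,z)
F=[((0,42),298,251,64),((0,-42),493,229,64),((42,62),241,163,64),((42,-62),530,130,64),((-42,62),262,358,64),((-42,-62),551,322,64)]
S=[((0,42),236,392,49),((0,-42),479,485,49),((42,62),219,250,49),((42,-62),581,387,49),((-42,62),131,493,49)]
def fit(L,k,u0,v0):
    A=np.array([l[0] for l in L],float);B=np.array([f(l[1],l[2],k,u0,v0,l[3])[:2] for l in L])
    a=A-A.mean(0);b=B-B.mean(0)
    th=np.arctan2((a[:,0]*b[:,1]-a[:,1]*b[:,0]).sum(),(a*b).sum());R=np.array([[np.cos(th),-np.sin(th)],[np.sin(th),np.cos(th)]])
    t=B.mean(0)-R@A.mean(0);print(t,th,(B-(A@R.T+t)).round(1).tolist());return t,th
fit(F,6,175,150);fit(S,8,375,145)
for p in[(68,276),(709,198)]:print(f(*p,6,175,150,84))
for n,u,v,z in[('jar',331,159,78),('tin',209,255,56),('meas',446,257,68)]:print(n,ray(c,u,v,z))
E
```

```text
[496.89296736 225.8817559 ] 0.12972213514178405 [[1.1, 0.0], [0.5, 0.3], [-0.2, 0.3], [-0.8, -0.1], [-0.6, -0.5], [-0.1, -0.0]]
[ 478.35752307 -234.26449129] -0.3547328042033334 [[0.3, -0.5], [-0.0, -0.1], [0.4, 0.6], [-0.3, -0.2], [-0.4, 0.3]]
[478.70364396 359.64149365  84.        ]
[514.30869844  91.21098484  84.        ]
jar [576.77262772  -4.96716564  78.        ]
tin [330.317289   303.09031028  56.        ]
meas [ 330.9226216  -297.10866424   68.        ]
```

```bash
cat > plan.py <<'E'
# plan.py x y z yaw(of tool y, rad) nrows : prints rows to reach from the measured pose, tool z down (levels too)
import sys
from h import *
from scipy.spatial.transform import Rotation as Ro
def Rt(yaw):
    y=np.array([np.cos(yaw),np.sin(yaw),0]);z=np.array([0,0,-1.]);return np.column_stack([np.cross(y,z),y,z])
def state():
    s=env.get_state();R=np.array(s['tcp_rot']);p=np.array(s['tool_pos'])
    print('t%.2f'%s['time_s'],p.round(1),'yaw %.4f'%np.arctan2(R[1,1],R[0,1]),'tilt',R[:2,2].round(4),'F',np.array(s['wrist_force']).round(1),'open %.1f'%s['opening'],'q',np.array(s['q']).round(2));return s,p,R
def plan(p,R,way):
    for (x,y,z,yaw,n) in way:
        G=Rt(yaw);rv=Ro.from_matrix(R.T@G).as_rotvec()/n;d=(np.array([x,y,z])-p)/n
        for i in range(n):
            t=R.T@d
            print('{"x":%.1f,"y":%.1f,"z":%.1f,"ax":%.3f,"ay":%.3f,"az":%.3f}'%(*t,*rv),end=',')
            R=R@Ro.from_rotvec(rv).as_matrix();p=p+d
        print()
if __name__=='__main__':
    s,p,R=state();a=list(map(float,sys.argv[1:]))
    plan(p,R,[(*a[i:i+4],int(a[i+4])) for i in range(0,len(a),5)])
E
python3 plan.py 480 -250 260 -0.6 9 497 150 260 .13 8
```

```text
t0.15 [ 167.6 -627.6  223.6] yaw -1.3100 tilt [-0.0001  0.0015] F [-0.6 -0.3  0.5] open 93.9 q [-1.48  0.25  1.56 -0.    1.34 -0.17]
{"x":44.4,"y":-31.6,"z":-4.0,"ax":-0.000,"ay":-0.000,"az":-0.079},{"x":46.7,"y":-28.0,"z":-4.0,"ax":-0.000,"ay":-0.000,"az":-0.079},{"x":48.8,"y":-24.2,"z":-4.0,"ax":-0.000,"ay":-0.000,"az":-0.079},{"x":50.5,"y":-20.3,"z":-4.0,"ax":-0.000,"ay":-0.000,"az":-0.079},{"x":52.0,"y":-16.3,"z":-4.0,"ax":-0.000,"ay":-0.000,"az":-0.079},{"x":53.1,"y":-12.1,"z":-4.0,"ax":-0.000,"ay":-0.000,"az":-0.079},{"x":53.9,"y":-7.9,"z":-4.0,"ax":-0.000,"ay":-0.000,"az":-0.079},{"x":54.3,"y":-3.6,"z":-4.0,"ax":-0.000,"ay":-0.000,"az":-0.079},{"x":54.4,"y":0.7,"z":-4.0,"ax":-0.000,"ay":-0.000,"az":-0.079},
{"x":42.5,"y":-26.5,"z":0.0,"ax":-0.000,"ay":-0.000,"az":-0.091},{"x":44.7,"y":-22.5,"z":0.0,"ax":-0.000,"ay":-0.000,"az":-0.091},{"x":46.6,"y":-18.3,"z":0.0,"ax":-0.000,"ay":-0.000,"az":-0.091},{"x":48.0,"y":-14.0,"z":0.0,"ax":-0.000,"ay":-0.000,"az":-0.091},{"x":49.1,"y":-9.6,"z":0.0,"ax":-0.000,"ay":-0.000,"az":-0.091},{"x":49.8,"y":-5.1,"z":0.0,"ax":-0.000,"ay":-0.000,"az":-0.091},{"x":50.0,"y":-0.5,"z":0.0,"ax":-0.000,"ay":-0.000,"az":-0.091},{"x":49.9,"y":4.1,"z":0.0,"ax":-0.000,"ay":-0.000,"az":-0.091},
```

Call:
arm_command(deltas=[{"x":44,"y":-32,"z":-4,"az":-0.08,"grip":255},{"x":47,"y":-28,"z":-4,"az":-0.08,"grip":255},{"x":49,"y":-24,"z":-4,"az":-0.08,"grip":255},{"x":50,"y":-20,"z":-4,"az":-0.08,"grip":255},{"x":52,"y":-16,"z":-4,"az":-0.08,"grip":255},{"x":53,"y":-12,"z":-4,"az":-0.08,"grip":255},{"x":54,"y":-8,"z":-4,"az":-0.08,"grip":255},{"x":54,"y":-4,"z":-4,"az":-0.08,"grip":255},{"x":54,"y":1,"z":-4,"az":-0.08,"grip":255},{"x":42,"y":-26,"az":-0.09,"grip":255},{"x":45,"y":-22,"az":-0.09,"grip":255},{"x":47,"y":-18,"az":-0.09,"grip":255},{"x":48,"y":-14,"az":-0.09,"grip":255},{"x":49,"y":-10,"az":-0.09,"grip":255},{"x":50,"y":-5,"az":-0.09,"grip":255},{"x":50,"y":0,"az":-0.09,"grip":255},{"x":50,"y":4,"az":-0.09,"grip":255}])

```text
validation failed for argument at $.de...
```

```bash
python3 plan.py 497 150 260 .13 4
```

```text
t0.15 [ 167.6 -627.6  223.6] yaw -1.3100 tilt [-0.0001  0.0015] F [-0.6 -0.3  0.5] open 93.9 q [-1.48  0.25  1.56 -0.    1.34 -0.17]
{"x":129.7,"y":-166.6,"z":-8.8,"ax":-0.000,"ay":-0.000,"az":-0.360},{"x":180.1,"y":-110.2,"z":-8.9,"ax":-0.000,"ay":-0.000,"az":-0.360},{"x":207.4,"y":-39.7,"z":-9.0,"ax":-0.000,"ay":-0.000,"az":-0.360},{"x":208.1,"y":35.9,"z":-9.1,"ax":-0.000,"ay":-0.000,"az":-0.360},
```

Call:
arm_command(deltas=[{"x":44,"y":-32,"z":-4,"ax":0,"ay":0,"az":-0.08,"grip":255}])

```text
time_s: 0.28
tool_pos: [200.5, -586.1, 226.8]
tcp_rot: [[0.943, 0.333, -0.0], [0.333, -0.943, 0.002], [0.0, -0.002, -1.0]]
wrist_force: [1.4, 0.1, -0.1]
opening: 87.5
```

All keys are needed.

Call:
arm_command(deltas=[{"x":47,"y":-28,"z":-4,"ax":0,"ay":0,"az":-0.08,"grip":255},{"x":49,"y":-24,"z":-4,"ax":0,"ay":0,"az":-0.08,"grip":255},{"x":50,"y":-20,"z":-4,"ax":0,"ay":0,"az":-0.08,"grip":255},{"x":52,"y":-16,"z":-4,"ax":0,"ay":0,"az":-0.08,"grip":255},{"x":53,"y":-12,"z":-4,"ax":0,"ay":0,"az":-0.08,"grip":255},{"x":54,"y":-8,"z":-4,"ax":0,"ay":0,"az":-0.08,"grip":255},{"x":54,"y":-4,"z":-4,"ax":0,"ay":0,"az":-0.08,"grip":255},{"x":54,"y":1,"z":-4,"ax":0,"ay":0,"az":-0.08,"grip":255},{"x":42,"y":-26,"z":0,"ax":0,"ay":0,"az":-0.09,"grip":255},{"x":45,"y":-22,"z":0,"ax":0,"ay":0,"az":-0.09,"grip":255},{"x":47,"y":-18,"z":0,"ax":0,"ay":0,"az":-0.09,"grip":255},{"x":48,"y":-14,"z":0,"ax":0,"ay":0,"az":-0.09,"grip":255},{"x":49,"y":-10,"z":0,"ax":0,"ay":0,"az":-0.09,"grip":255},{"x":50,"y":-5,"z":0,"ax":0,"ay":0,"az":-0.09,"grip":255},{"x":50,"y":0,"z":0,"ax":0,"ay":0,"az":-0.09,"grip":255},{"x":50,"y":4,"z":0,"ax":0,"ay":0,"az":-0.09,"grip":255}])

```text
time_s: 2.28
tool_pos: [484.5, 177.3, 259.9]
tcp_rot: [[-0.17, 0.985, -0.001], [0.985, 0.17, 0.006], [0.006, 0.0, -1.0]]
wrist_force: [0.4, 0.1, -0.1]
opening: 0.3
```

```bash
python3 plan.py 497 150 240 .13 3; python3 - <<'E'
from h import *
c=env.calibration('wrist');im=env.read_camera('wrist');cv2.imwrite('pics/w1.png',im[:,:,::-1]);np.save('w1.npy',c['T'])
E
```

```text
t2.27 [484.5 177.3 259.9] yaw 0.1711 tilt [-0.0006  0.0055] F [ 0.4  0.1 -0.1] open 0.3 q [ 0.13 -0.1   1.86  0.01  1.38 -0.04]
{"x":-9.7,"y":2.6,"z":6.6,"ax":0.000,"ay":-0.002,"az":0.014},{"x":-9.7,"y":2.7,"z":6.6,"ax":0.000,"ay":-0.002,"az":0.014},{"x":-9.6,"y":2.8,"z":6.6,"ax":0.000,"ay":-0.002,"az":0.014},
```

View pics/w1.png

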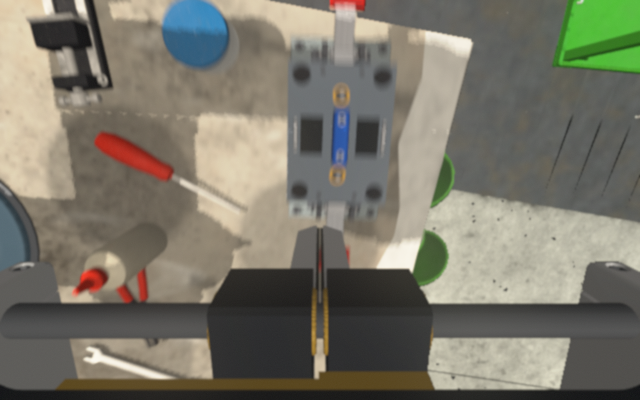

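Wrist view: bushes at about (341,95) and (337,175), recesses at about (301,74), (382,76), (297,193), (373,192), and pad A is just at the top edge (347,3).

```bash
python3 - <<'E'
from h import *
im=cv2.imread('pics/w1.png')[:,:,::-1]; crop(im,270,0,140,230,2.6,'w1c.png'); im2=im
c=env.calibration('wrist');c['T']=np.load('w1.npy')
t=np.array([496.9,225.9]);th=.1297;R=np.array([[np.cos(th),-np.sin(th)],[np.sin(th),np.cos(th)]])
for a,z in[((0,42),64),((0,-42),64),((42,62),64),((42,-62),64),((-42,62),64),((-42,-62),64),((0,0),92),((0,133),84)]:
    print(a,np.round(proj(c,[*(R@a+t),z]),1))
E
```

```text
(0, 42) [341.3  98.9]
(0, -42) [337.  177.6]
(42, 62) [382.8  80.6]
(42, -62) [373.1 196.5]
(-42, 62) [301.9  77. ]
(-42, -62) [298.8 193.5]
(0, 0) [340.7 141.3]
(0, 133) [348.4  -4.9]
```

View pics/w1c.png

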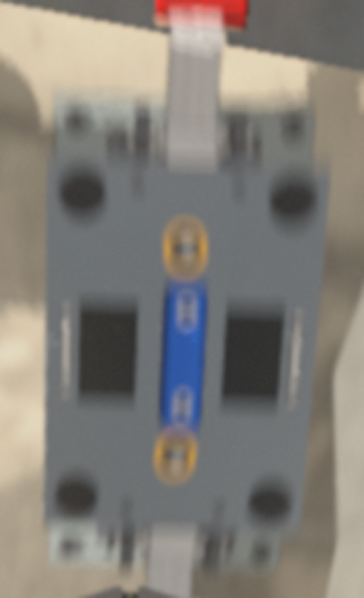

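```bash
python3 plan.py 479.1 362.7 200 .1297 5  479.1 362.7 125 .1297 3
```

```text
t2.33 [483.7 182.  259.9] yaw 0.1778 tilt [-0.0012  0.009 ] F [-1.7  1.3 -0.2] open 0.5 q [ 0.14 -0.1   1.86  0.01  1.38 -0.04]
{"x":35.6,"y":5.5,"z":12.3,"ax":0.000,"ay":-0.002,"az":0.010},{"x":35.7,"y":5.1,"z":12.2,"ax":0.000,"ay":-0.002,"az":0.010},{"x":35.8,"y":4.8,"z":12.2,"ax":0.000,"ay":-0.002,"az":0.010},{"x":35.8,"y":4.5,"z":12.1,"ax":0.000,"ay":-0.002,"az":0.010},{"x":35.9,"y":4.1,"z":12.0,"ax":0.000,"ay":-0.002,"az":0.010},
{"x":0.0,"y":0.0,"z":25.0,"ax":-0.000,"ay":0.000,"az":-0.000},{"x":0.0,"y":0.0,"z":25.0,"ax":-0.000,"ay":0.000,"az":-0.000},{"x":0.0,"y":0.0,"z":25.0,"ax":-0.000,"ay":0.000,"az":-0.000},
```

Call:
arm_command(deltas=[{"x":36,"y":5.5,"z":12,"ax":0,"ay":-0.002,"az":0.01,"grip":255},{"x":36,"y":5,"z":12,"ax":0,"ay":-0.002,"az":0.01,"grip":255},{"x":36,"y":5,"z":12,"ax":0,"ay":-0.002,"az":0.01,"grip":255},{"x":36,"y":4.5,"z":12,"ax":0,"ay":-0.002,"az":0.01,"grip":255},{"x":36,"y":4,"z":12,"ax":0,"ay":-0.002,"az":0.01,"grip":255},{"x":0,"y":0,"z":25,"ax":0,"ay":0,"az":0,"grip":255},{"x":0,"y":0,"z":25,"ax":0,"ay":0,"az":0,"grip":255},{"x":0,"y":0,"z":10,"ax":0,"ay":0,"az":0,"grip":255},{"x":0,"y":0,"z":0,"ax":0,"ay":0,"az":0,"grip":255}])

```text
time_s: 3.45
tool_pos: [477.0, 371.5, 135.7]
tcp_rot: [[-0.13, 0.992, -0.001], [0.992, 0.13, -0.003], [-0.003, -0.001, -1.0]]
wrist_force: [0.6, -0.1, 0.0]
opening: 0.1
```

```bash
python3 plan.py 479.1 362.7 125 .1297 1; python3 - <<'E'
from h import *
c=env.calibration('wrist');im=env.read_camera('wrist');cv2.imwrite('pics/w2.png',im[:,:,::-1])
print(proj(c,[479.1,362.7,85]),proj(c,[479.7,357.8,84]))
E
```

```text
t3.45 [477.  371.5 135.7] yaw 0.1302 tilt [-0.0008 -0.0028] F [ 0.6 -0.1  0. ] open 0.1 q [ 0.48  0.24  1.74 -0.    1.17  0.35]
{"x":-9.0,"y":1.0,"z":10.7,"ax":-0.001,"ay":0.003,"az":0.000},
(np.float64(321.9745929327952), np.float64(233.55005613753872)) (np.float64(321.89436135135617), np.float64(239.69326853761868))
```

View pics/w2.png

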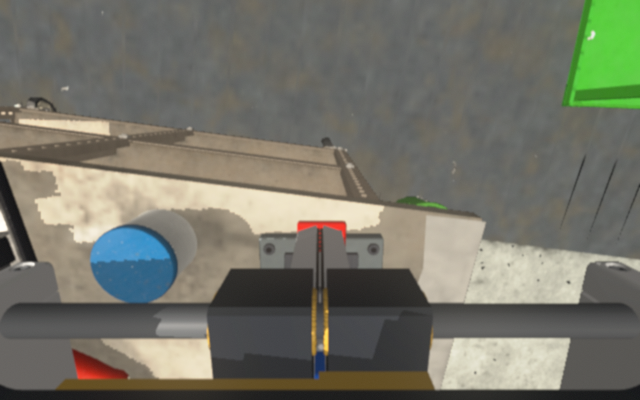

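The pad spans about columns 298–346 at row 235, centred under the closed fingers, as predicted at (322,240). I'll correct the position and start pressing.

Call:
arm_command(deltas=[{"x":-9,"y":1,"z":10,"ax":0,"ay":0.003,"az":0,"grip":255},{"x":0,"y":0,"z":8,"ax":0,"ay":0,"az":0,"grip":255},{"x":0,"y":0,"z":6,"ax":0,"ay":0,"az":0,"grip":255},{"x":0,"y":0,"z":3,"ax":0,"ay":0,"az":0,"grip":255}])

```text
time_s: 4.0
tool_pos: [481.3, 362.3, 110.1]
tcp_rot: [[-0.129, 0.992, 0.004], [0.992, 0.129, 0.003], [0.002, 0.004, -1.0]]
wrist_force: [0.5, 0.5, -0.3]
opening: 0.4
```

Call:
arm_command(deltas=[{"x":0,"y":0,"z":4,"ax":0,"ay":0,"az":0,"grip":255},{"x":0,"y":0,"z":4,"ax":0,"ay":0,"az":0,"grip":255},{"x":0,"y":0,"z":0,"ax":0,"ay":0,"az":0,"grip":255}])

```text
time_s: 4.38
tool_pos: [481.8, 363.3, 102.7]
tcp_rot: [[-0.129, 0.992, 0.005], [0.992, 0.129, 0.004], [0.004, 0.005, -1.0]]
wrist_force: [-0.8, 0.2, 0.4]
opening: 0.3
```

Call:
arm_command(deltas=[{"x":0,"y":-2,"z":4,"ax":-0.003,"ay":0.003,"az":0,"grip":255},{"x":0,"y":0,"z":4,"ax":0,"ay":0,"az":0,"grip":255}])

```text
time_s: 4.62
tool_pos: [481.5, 364.6, 96.8]
tcp_rot: [[-0.129, 0.992, 0.012], [0.992, 0.129, 0.012], [0.01, 0.014, -1.0]]
wrist_force: [-3.0, 1.3, 5.4]
opening: 0.5
```

Call:
arm_command(deltas=[{"x":0,"y":0,"z":4,"ax":0,"ay":0,"az":0,"grip":255},{"x":0,"y":0,"z":0,"ax":0,"ay":0,"az":0,"grip":255}])

```text
time_s: 4.88
tool_pos: [481.4, 365.4, 93.3]
tcp_rot: [[-0.129, 0.992, 0.013], [0.992, 0.129, 0.013], [0.011, 0.015, -1.0]]
wrist_force: [-0.4, -0.1, 1.0]
opening: 0.5
```

```bash
python3 plan.py 479.1 362.7 85 .1297 1; python3 - <<'E'
from h import *
c=env.calibration('wrist');im=env.read_camera('wrist');cv2.imwrite('pics/w3.png',im[:,:,::-1])
im=env.read_camera('side');crop(im,210,220,130,90,6,'s3.png')
E
```

```text
t4.88 [481.4 365.4  93.3] yaw 0.1292 tilt [0.013  0.0133] F [-0.4 -0.1  1. ] open 0.5 q [0.46 0.28 1.77 0.01 1.07 0.33]
{"x":-2.5,"y":-2.8,"z":8.3,"ax":0.015,"ay":-0.011,"az":-0.000},
```

View pics/w3.png

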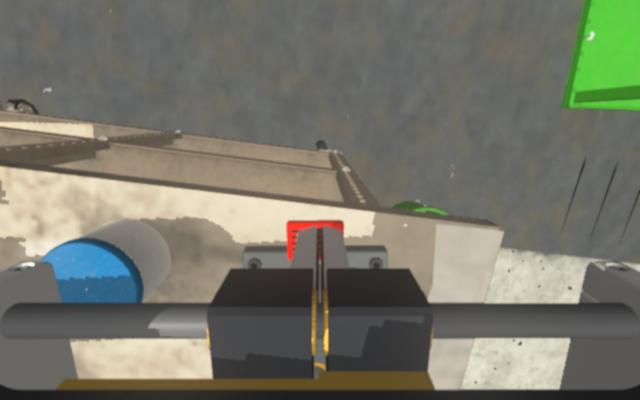

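View pics/s3.png

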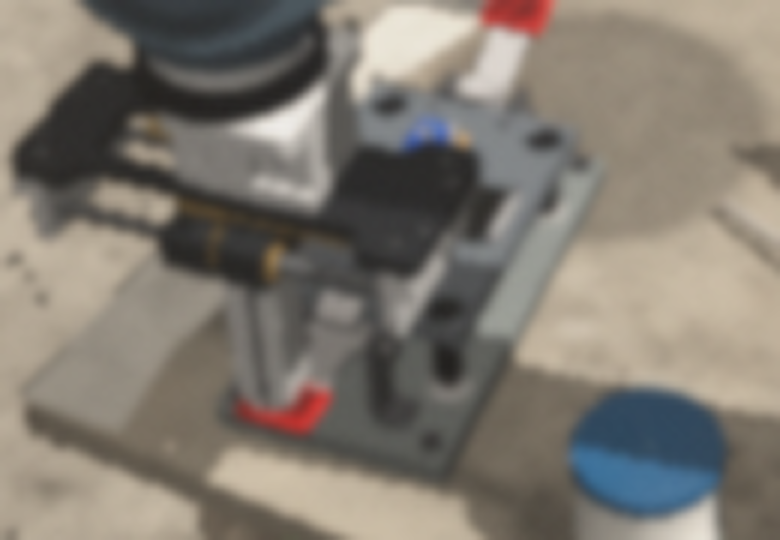

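Fingers rest on pad A, and about 5 N moves it. I'll continue down to roughly half travel (TCP about 84).

Call:
arm_command(deltas=[{"x":0,"y":-2,"z":4,"ax":0.008,"ay":-0.006,"az":0,"grip":255},{"x":-1,"y":-1,"z":4,"ax":0.007,"ay":-0.005,"az":0,"grip":255},{"x":0,"y":0,"z":2,"ax":0,"ay":0,"az":0,"grip":255},{"x":0,"y":0,"z":0,"ax":0,"ay":0,"az":0,"grip":255}])

```text
time_s: 5.48
tool_pos: [481.0, 366.0, 85.8]
tcp_rot: [[-0.128, 0.992, 0.005], [0.992, 0.128, 0.005], [0.004, 0.005, -1.0]]
wrist_force: [-0.3, -0.1, 1.9]
opening: 0.4
```

```bash
python3 plan.py 479.1 362.7 83 .1297 1
```

```text
t5.47 [481.  366.   85.8] yaw 0.1284 tilt [0.0048 0.0045] F [-0.3 -0.1  1.9] open 0.4 q [0.46 0.3  1.77 0.   1.07 0.33]
{"x":-3.0,"y":-2.3,"z":2.7,"ax":0.005,"ay":-0.004,"az":-0.001},
```

Call:
arm_command(deltas=[{"x":-1,"y":-1,"z":4,"ax":0.003,"ay":-0.003,"az":0,"grip":255},{"x":0,"y":0,"z":1,"ax":0,"ay":0,"az":0,"grip":255},{"x":0,"y":0,"z":0,"ax":0,"ay":0,"az":0,"grip":255}])

```text
time_s: 5.85
tool_pos: [481.0, 366.2, 82.1]
tcp_rot: [[-0.128, 0.992, 0.004], [0.992, 0.128, 0.004], [0.003, 0.005, -1.0]]
wrist_force: [-0.9, 1.3, 4.2]
opening: 0.5
```

```bash
python3 plan.py 479.1 362.7 160 .1297 2 516 86 160 .1297 6 516 86 112 .1297 2
```

```text
t5.85 [481.  366.2  82.1] yaw 0.1281 tilt [0.0043 0.0038] F [-0.9  1.3  4.2] open 0.5 q [0.46 0.3  1.77 0.   1.06 0.33]
{"x":-1.5,"y":-1.0,"z":-39.0,"ax":0.002,"ay":-0.002,"az":-0.001},{"x":-1.6,"y":-1.1,"z":-39.0,"ax":0.002,"ay":-0.002,"az":-0.001},
{"x":-46.5,"y":0.1,"z":-0.0,"ax":0.000,"ay":0.000,"az":-0.000},{"x":-46.5,"y":0.1,"z":-0.0,"ax":0.000,"ay":0.000,"az":-0.000},{"x":-46.5,"y":0.1,"z":-0.0,"ax":0.000,"ay":0.000,"az":-0.000},{"x":-46.5,"y":0.1,"z":-0.0,"ax":0.000,"ay":0.000,"az":-0.000},{"x":-46.5,"y":0.1,"z":-0.0,"ax":0.000,"ay":0.000,"az":-0.000},{"x":-46.5,"y":0.1,"z":-0.0,"ax":0.000,"ay":0.000,"az":-0.000},
{"x":0.0,"y":0.0,"z":24.0,"ax":0.000,"ay":0.000,"az":-0.000},{"x":0.0,"y":0.0,"z":24.0,"ax":0.000,"ay":0.000,"az":-0.000},
```

Call:
arm_command(deltas=[{"x":0,"y":0,"z":-40,"ax":0,"ay":0,"az":0,"grip":255},{"x":-3,"y":-2,"z":-40,"ax":0.004,"ay":-0.004,"az":-0.002,"grip":255},{"x":-46,"y":0,"z":0,"ax":0,"ay":0,"az":0,"grip":255},{"x":-46,"y":0,"z":0,"ax":0,"ay":0,"az":0,"grip":255},{"x":-46,"y":0,"z":0,"ax":0,"ay":0,"az":0,"grip":255},{"x":-46,"y":0,"z":0,"ax":0,"ay":0,"az":0,"grip":255},{"x":-46,"y":0,"z":0,"ax":0,"ay":0,"az":0,"grip":255},{"x":-40,"y":0,"z":0,"ax":0,"ay":0,"az":0,"grip":255},{"x":0,"y":0,"z":20,"ax":0,"ay":0,"az":0,"grip":255},{"x":0,"y":0,"z":0,"ax":0,"ay":0,"az":0,"grip":255}])

```text
time_s: 7.1
tool_pos: [509.4, 81.1, 136.3]
tcp_rot: [[-0.13, 0.991, -0.013], [0.991, 0.13, -0.013], [-0.011, -0.015, -1.0]]
wrist_force: [-0.2, -0.0, 0.2]
opening: 0.4
```

```bash
python3 plan.py 514.7 89 110 .1297 1; python3 - <<'E'
from h import *
c=env.calibration('wrist');im=env.read_camera('wrist');cv2.imwrite('pics/w4.png',im[:,:,::-1])
im=env.read_camera('side');crop(im,210,220,130,90,6,'s4.png')
E
```

```text
t7.10 [509.4  81.1 136.3] yaw 0.1305 tilt [-0.0132 -0.0132] F [-0.2 -0.   0.2] open 0.4 q [-0.05  0.04  1.96 -0.02  1.16 -0.18]
{"x":7.5,"y":6.6,"z":26.1,"ax":-0.015,"ay":0.011,"az":0.001},
```

View pics/w4.png

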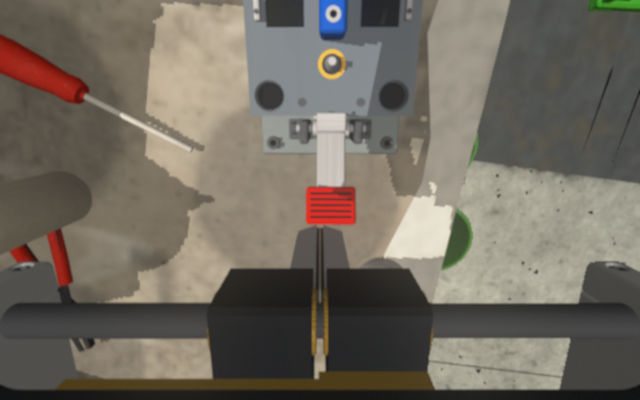

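View pics/s4.png

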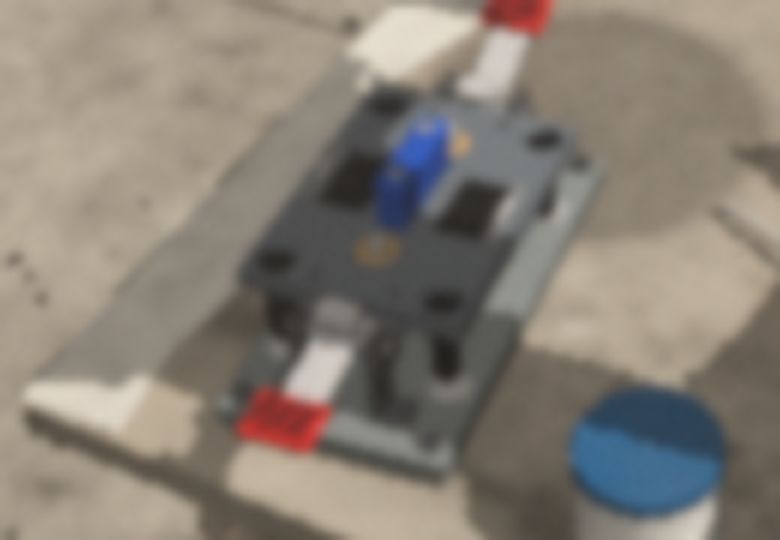

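Side crop s4 shows lever A about half down, with the A end of the plate up a few mm. The wrist view has pad B centred at (331,205). I'll check both numerically.

```bash
python3 - <<'E'
from h import *
c=env.calibration('wrist');print(ray(c,331,205,84))
c=env.calibration('side')
t=np.array([496.9,225.9]);th=.1297;R=np.array([[np.cos(th),-np.sin(th)],[np.sin(th),np.cos(th)]])
for L in(0,.2,.3,.37,.45,.6):
    s=.37-L;p=R@[0,84+56*np.cos(s)-8*np.sin(s)]+t
    u,v=proj(c,[*p,56+56*np.sin(s)+8*np.cos(s)]);print(L,(u-210+.5)*6,(v-220+.5)*6)
E
```

```text
[516.32171762  92.42032949  84.        ]
0 286.0378616432886 371.9387925477736
0.2 283.77789205282033 395.9251306499864
0.3 283.5523234124413 406.971212561481
0.37 283.75417786779485 414.2350732926251
0.45 284.34388009894644 422.007545009272
0.6 286.4557324139229 434.8868958779632
```

Lever A is at about 0.4 (tilt about 3.5°). Now pad B.

Call:
arm_command(deltas=[{"x":7,"y":7,"z":12,"ax":-0.015,"ay":0.011,"az":0,"grip":255},{"x":0,"y":0,"z":12,"ax":0,"ay":0,"az":0,"grip":255},{"x":0,"y":0,"z":0,"ax":0,"ay":0,"az":0,"grip":255}])

```text
time_s: 7.58
tool_pos: [517.7, 91.1, 113.4]
tcp_rot: [[-0.134, 0.991, 0.007], [0.991, 0.134, 0.0], [-0.001, 0.007, -1.0]]
wrist_force: [-0.1, 0.0, 1.3]
opening: 0.2
```

```bash
python3 plan.py 515.5 88 100 .1297 1
```

```text
t7.58 [517.7  91.1 113.4] yaw 0.1341 tilt [0.0066 0.0003] F [-0.1  0.   1.3] open 0.2 q [-0.04  0.08  1.96  0.    1.09 -0.18]
{"x":-2.8,"y":-2.7,"z":13.4,"ax":0.007,"ay":0.001,"az":0.004},
```

Call:
arm_command(deltas=[{"x":-4,"y":-2.5,"z":4,"ax":0.007,"ay":0,"az":0.004,"grip":255},{"x":0,"y":0,"z":5,"ax":0,"ay":0,"az":0,"grip":255},{"x":0,"y":0,"z":5,"ax":0,"ay":0,"az":0,"grip":255},{"x":0,"y":0,"z":5,"ax":0,"ay":0,"az":0,"grip":255}])

```text
time_s: 8.07
tool_pos: [517.4, 84.5, 96.0]
tcp_rot: [[-0.131, 0.991, 0.002], [0.991, 0.131, -0.006], [-0.006, 0.001, -1.0]]
wrist_force: [-2.0, -3.7, 4.7]
opening: 0.1
```

```bash
python3 plan.py 515.5 87 100 .1297 1
```

```text
t8.07 [517.4  84.5  96. ] yaw 0.1313 tilt [ 0.0021 -0.0058] F [-2.  -3.7  4.7] open 0.1 q [-0.05  0.11  1.97 -0.01  1.06 -0.18]
{"x":2.7,"y":-1.6,"z":-4.0,"ax":0.001,"ay":0.006,"az":0.002},
```

Call:
arm_command(deltas=[{"x":2,"y":-1,"z":5,"ax":0,"ay":0.005,"az":0,"grip":255},{"x":1,"y":0,"z":5,"ax":0,"ay":0,"az":0,"grip":255},{"x":0,"y":0,"z":5,"ax":0,"ay":0,"az":0,"grip":255},{"x":0,"y":0,"z":5,"ax":0,"ay":0,"az":0,"grip":255}])

```text
time_s: 8.57
tool_pos: [518.7, 84.8, 78.3]
tcp_rot: [[-0.131, 0.991, 0.006], [0.991, 0.131, -0.006], [-0.006, 0.005, -1.0]]
wrist_force: [-2.8, -2.7, 6.1]
opening: 0.6
```

```bash
python3 plan.py 515.5 87 70 .1297 1
```

```text
t8.57 [518.7  84.8  78.3] yaw 0.1316 tilt [ 0.0061 -0.0056] F [-2.8 -2.7  6.1] open 0.6 q [-0.05  0.14  1.97 -0.01  1.02 -0.18]
{"x":2.7,"y":-2.9,"z":8.3,"ax":0.005,"ay":0.006,"az":0.002},
```

Call:
arm_command(deltas=[{"x":2,"y":-2,"z":5,"ax":0.005,"ay":0.005,"az":0,"grip":255},{"x":1,"y":0,"z":5,"ax":0,"ay":0,"az":0,"grip":255},{"x":0,"y":0,"z":4,"ax":0,"ay":0,"az":0,"grip":255}])

```text
time_s: 8.95
tool_pos: [518.6, 85.8, 65.8]
tcp_rot: [[-0.131, 0.991, 0.005], [0.991, 0.131, -0.004], [-0.005, 0.004, -1.0]]
wrist_force: [-2.6, 1.1, 7.2]
opening: 0.9
```

Call:
arm_command(deltas=[{"x":0,"y":-1,"z":3,"ax":0.002,"ay":0.005,"az":0,"grip":255},{"x":0,"y":0,"z":2,"ax":0,"ay":0,"az":0,"grip":255}])

```text
time_s: 9.2
tool_pos: [518.9, 86.2, 63.4]
tcp_rot: [[-0.131, 0.991, 0.003], [0.991, 0.131, 0.002], [0.002, 0.003, -1.0]]
wrist_force: [-10.1, -1.5, 21.8]
opening: 0.3
```

At the stop (22 N). Up, and back to pad A.

```bash
python3 plan.py 517 87 165 .1297 3  480.5 362 165 .1297 6 480.5 362 100 .1297 2
```

```text
t9.20 [518.9  86.2  63.4] yaw 0.1316 tilt [0.0027 0.0023] F [-10.1  -1.5  21.8] open 0.3 q [-0.05  0.17  1.97  0.    1.   -0.19]
{"x":0.4,"y":-0.5,"z":-33.9,"ax":0.001,"ay":-0.001,"az":0.001},{"x":0.4,"y":-0.5,"z":-33.9,"ax":0.001,"ay":-0.001,"az":0.001},{"x":0.4,"y":-0.6,"z":-33.9,"ax":0.001,"ay":-0.001,"az":0.001},
{"x":46.2,"y":-0.1,"z":0.0,"ax":0.000,"ay":-0.000,"az":0.000},{"x":46.2,"y":-0.1,"z":0.0,"ax":0.000,"ay":-0.000,"az":0.000},{"x":46.2,"y":-0.1,"z":0.0,"ax":0.000,"ay":-0.000,"az":0.000},{"x":46.2,"y":-0.1,"z":0.0,"ax":0.000,"ay":-0.000,"az":0.000},{"x":46.2,"y":-0.1,"z":0.0,"ax":0.000,"ay":-0.000,"az":0.000},{"x":46.2,"y":-0.1,"z":0.0,"ax":0.000,"ay":-0.000,"az":0.000},
{"x":0.0,"y":-0.0,"z":32.5,"ax":-0.000,"ay":0.000,"az":0.000},{"x":0.0,"y":-0.0,"z":32.5,"ax":-0.000,"ay":0.000,"az":0.000},
```

Call:
arm_command(deltas=[{"x":0,"y":0,"z":-34,"ax":0,"ay":0,"az":0,"grip":255},{"x":0,"y":-1,"z":-34,"ax":0,"ay":0,"az":0,"grip":255},{"x":0,"y":-1,"z":-32,"ax":0,"ay":0,"az":0,"grip":255},{"x":46,"y":0,"z":0,"ax":0,"ay":0,"az":0,"grip":255},{"x":46,"y":0,"z":0,"ax":0,"ay":0,"az":0,"grip":255},{"x":46,"y":0,"z":0,"ax":0,"ay":0,"az":0,"grip":255},{"x":46,"y":0,"z":0,"ax":0,"ay":0,"az":0,"grip":255},{"x":46,"y":0,"z":0,"ax":0,"ay":0,"az":0,"grip":255},{"x":37,"y":0,"z":0,"ax":0,"ay":0,"az":0,"grip":255},{"x":0,"y":0,"z":30,"ax":0,"ay":0,"az":0,"grip":255},{"x":0,"y":0,"z":20,"ax":0,"ay":0,"az":0,"grip":255},{"x":0,"y":0,"z":0,"ax":0,"ay":0,"az":0,"grip":255}])

```text
time_s: 10.7
tool_pos: [478.9, 363.7, 111.2]
tcp_rot: [[-0.128, 0.992, 0.0], [0.992, 0.128, 0.014], [0.014, 0.002, -1.0]]
wrist_force: [0.7, -1.1, -0.4]
opening: 0.1
```

```bash
python3 plan.py 480.5 362 95 .1297 2;python3 - <<'E'
from h import *
im=env.read_camera('side');crop(im,210,220,130,90,6,'s5.png')
E
```

```text
t10.70 [478.9 363.7 111.2] yaw 0.1280 tilt [0.0002 0.0141] F [ 0.7 -1.1 -0.4] open 0.1 q [0.46 0.25 1.77 0.01 1.11 0.32]
{"x":-1.1,"y":0.7,"z":8.1,"ax":0.001,"ay":-0.007,"az":-0.001},{"x":-1.0,"y":0.7,"z":8.1,"ax":0.001,"ay":-0.007,"az":-0.001},
```

View pics/s5.png

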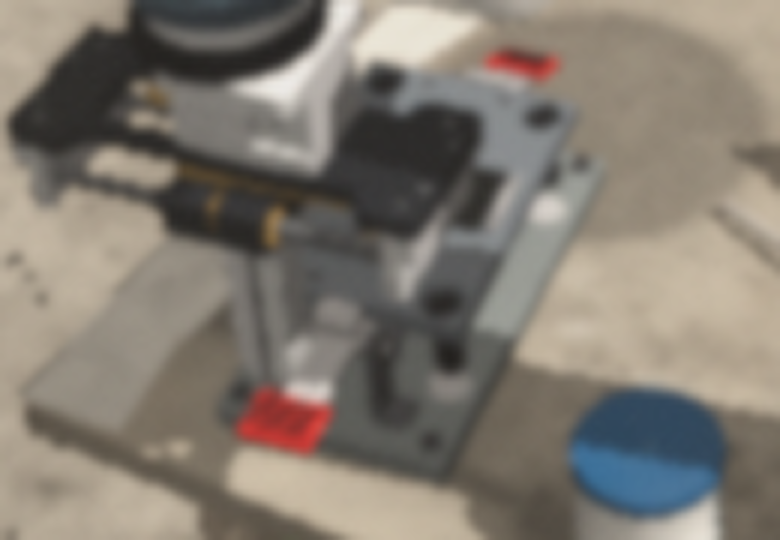

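Pad B is fully down at (522,66) in the crop, and the far end of the plate is up. Finish pad A.

Call:
arm_command(deltas=[{"x":-2,"y":1,"z":12,"ax":0.001,"ay":-0.01,"az":0,"grip":255},{"x":0,"y":0,"z":12,"ax":0,"ay":0,"az":0,"grip":255},{"x":0,"y":0,"z":5,"ax":0,"ay":0,"az":0,"grip":255},{"x":0,"y":0,"z":5,"ax":0,"ay":0,"az":0,"grip":255}])

```text
time_s: 11.25
tool_pos: [482.5, 362.9, 79.1]
tcp_rot: [[-0.126, 0.992, 0.005], [0.992, 0.126, 0.007], [0.006, 0.006, -1.0]]
wrist_force: [-2.8, 0.1, 7.1]
opening: 0.4
```

```bash
python3 plan.py 480.0 363 65 .1297 2
```

```text
t11.25 [482.5 362.9  79.1] yaw 0.1266 tilt [0.0052 0.0068] F [-2.8  0.1  7.1] open 0.4 q [0.46 0.3  1.77 0.   1.06 0.33]
{"x":0.2,"y":-1.3,"z":7.0,"ax":0.003,"ay":-0.003,"az":-0.002},{"x":0.2,"y":-1.3,"z":7.0,"ax":0.003,"ay":-0.003,"az":-0.002},
```

Call:
arm_command(deltas=[{"x":0,"y":-2,"z":5,"ax":0.006,"ay":-0.006,"az":-0.002,"grip":255},{"x":0,"y":0,"z":5,"ax":0,"ay":0,"az":0,"grip":255},{"x":0,"y":0,"z":3,"ax":0,"ay":0,"az":0,"grip":255}])

```text
time_s: 11.62
tool_pos: [483.0, 363.4, 70.0]
tcp_rot: [[-0.128, 0.992, 0.004], [0.992, 0.128, 0.001], [0.001, 0.004, -1.0]]
wrist_force: [-3.4, -1.9, 6.5]
opening: 0.4
```

Call:
arm_command(deltas=[{"x":0,"y":-1,"z":3,"ax":0.002,"ay":-0.002,"az":0,"grip":255},{"x":0,"y":0,"z":2,"ax":0,"ay":0,"az":0,"grip":255}])

```text
time_s: 11.88
tool_pos: [483.4, 363.6, 67.6]
tcp_rot: [[-0.129, 0.992, 0.005], [0.992, 0.129, -0.001], [-0.002, 0.004, -1.0]]
wrist_force: [-1.8, -1.1, 7.3]
opening: 0.4
```

Call:
arm_command(deltas=[{"x":0,"y":-1,"z":3,"ax":0.002,"ay":0,"az":0,"grip":255},{"x":0,"y":0,"z":3,"ax":0,"ay":0,"az":0,"grip":255}])

```text
time_s: 12.12
tool_pos: [483.8, 363.7, 65.3]
tcp_rot: [[-0.129, 0.992, 0.004], [0.992, 0.129, -0.002], [-0.002, 0.004, -1.0]]
wrist_force: [-7.0, -3.1, 17.9]
opening: 0.6
```

Call:
arm_command(deltas=[{"x":0,"y":0,"z":3,"ax":0.002,"ay":0,"az":0,"grip":255},{"x":0,"y":0,"z":2,"ax":0,"ay":0,"az":0,"grip":255}])

```text
time_s: 12.38
tool_pos: [484.7, 364.7, 65.2]
tcp_rot: [[-0.129, 0.992, 0.002], [0.992, 0.129, -0.001], [-0.001, 0.002, -1.0]]
wrist_force: [-5.2, -1.8, 8.8]
opening: 0.5
```

```bash
python3 plan.py 482 363 220 .1297 3 500 170 220 .1297 5
```

```text
t12.38 [484.7 364.7  65.2] yaw 0.1290 tilt [ 0.0024 -0.0011] F [-5.2 -1.8  8.8] open 0.5 q [ 0.46  0.33  1.76 -0.    1.04  0.33]
{"x":-0.5,"y":-0.9,"z":-51.6,"ax":0.001,"ay":0.000,"az":-0.000},{"x":-0.5,"y":-0.9,"z":-51.6,"ax":0.001,"ay":0.000,"az":-0.000},{"x":-0.5,"y":-0.9,"z":-51.6,"ax":0.001,"ay":0.000,"az":-0.000},
{"x":-38.7,"y":-1.4,"z":-0.0,"ax":0.000,"ay":0.000,"az":-0.000},{"x":-38.7,"y":-1.4,"z":-0.0,"ax":0.000,"ay":0.000,"az":-0.000},{"x":-38.7,"y":-1.4,"z":-0.0,"ax":0.000,"ay":0.000,"az":-0.000},{"x":-38.7,"y":-1.4,"z":-0.0,"ax":0.000,"ay":0.000,"az":-0.000},{"x":-38.7,"y":-1.4,"z":-0.0,"ax":0.000,"ay":0.000,"az":-0.000},
```

Call:
arm_command(deltas=[{"x":0,"y":0,"z":-50,"ax":0,"ay":0,"az":0,"grip":255},{"x":0,"y":-2,"z":-52,"ax":0.002,"ay":0,"az":0,"grip":255},{"x":0,"y":-1,"z":-52,"ax":0,"ay":0,"az":0,"grip":150},{"x":-38,"y":-1,"z":0,"ax":0,"ay":0,"az":0,"grip":150},{"x":-38,"y":-1,"z":0,"ax":0,"ay":0,"az":0,"grip":150},{"x":-38,"y":-1,"z":0,"ax":0,"ay":0,"az":0,"grip":150},{"x":-38,"y":-1,"z":0,"ax":0,"ay":0,"az":0,"grip":150},{"x":-32,"y":-1,"z":0,"ax":0,"ay":0,"az":0,"grip":150},{"x":0,"y":0,"z":0,"ax":0,"ay":0,"az":0,"grip":150},{"x":0,"y":0,"z":0,"ax":0,"ay":0,"az":0,"grip":150}])

```text
time_s: 13.62
tool_pos: [502.4, 177.2, 227.0]
tcp_rot: [[-0.129, 0.992, 0.008], [0.992, 0.129, 0.001], [-0.0, 0.008, -1.0]]
wrist_force: [-0.7, -0.1, 0.3]
opening: 38.3
```

```bash
python3 - <<'E'
from plan import *
state()
c=env.calibration('wrist');im=env.read_camera('wrist');cv2.imwrite('pics/w6.png',im[:,:,::-1]);np.save('w6.npy',c['T'])
crop(im,230,0,200,240,2.5,'w6c.png')
im=env.read_camera('side');crop(im,210,220,130,90,6,'s6.png')
im=env.read_camera('top');crop(im,175,150,130,75,6,'t6.png')
E
```

```text
t13.62 [502.4 177.2 227. ] yaw 0.1297 tilt [0.0084 0.0009] F [-0.7 -0.1  0.3] open 38.3 q [ 0.13 -0.04  1.86 -0.    1.31 -0.  ]
```

View pics/w6.png

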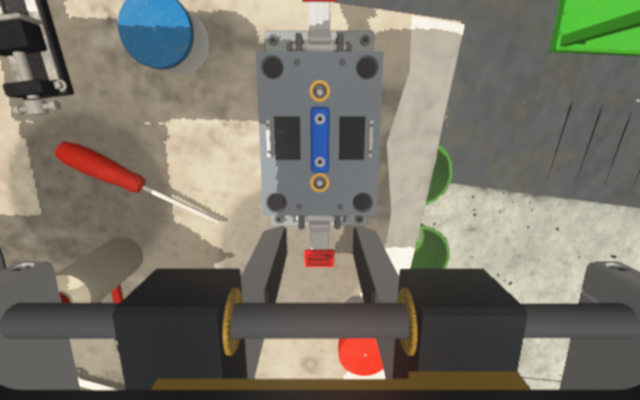

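View pics/w6c.png

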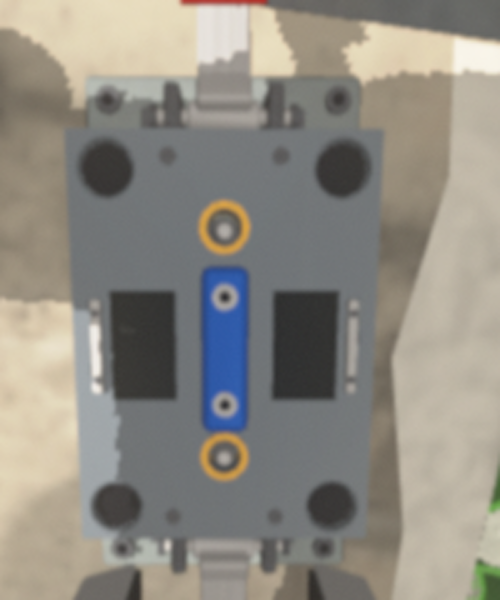

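View pics/s6.png

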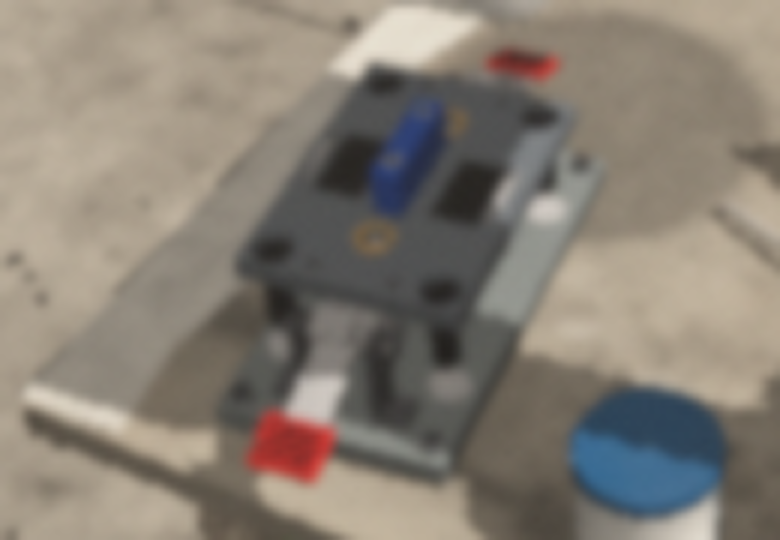

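```bash
python3 - <<'E'
from h import *
c=env.calibration('side')
t=np.array([496.9,225.9]);th=.1297;R=np.array([[np.cos(th),-np.sin(th)],[np.sin(th),np.cos(th)]])
for e in (1,-1):
  for L in(.5,.6,.65,.7,.74):
    s=.37-L;p=R@[0,e*(84+56*np.cos(s)-8*np.sin(s))]+t
    u,v=proj(c,[*p,56+56*np.sin(s)+8*np.cos(s)]);print(e,L,(u-210+.5)*6,(v-220+.5)*6)
c=env.calibration('wrist');c['T']=np.load('w6.npy')
f=lambda u,v,z: ray(c,230+(u+.5)/2.5-.5,(v+.5)/2.5-.5,z)
L=[((0,42),224,227,80),((0,-42),224,457,80),((42,62),343,168,80),((42,-62),331,506,80),((-42,62),106,167,80),((-42,-62),116,506,80)]
A=np.array([l[0] for l in L],float);B=np.array([f(*l[1:])[:2] for l in L])
M,_=cv2.estimateAffinePartial2D(A,B);print(M,np.arctan2(M[1,0],M[0,0]),np.hypot(M[1,0],M[0,0]));print((A@M[:,:2].T+M[:,2]-B).round(1).tolist())
print('bar', (f(224,297,108)+f(224,405,108))/2)
E
```

```text
1 0.5 284.90403781319003 426.5562747664957
1 0.6 286.4557324139229 434.8868958779632
1 0.65 287.44138041757685 438.6480512988958
1 0.7 288.56229066800915 442.1275295039842
1 0.74 289.5537777592907 444.70291704795875
-1 0.5 523.0676689122787 36.38380368642345
-1 0.6 523.3499921424318 44.8233820551319
-1 0.65 523.3435029588372 49.24568875477377
-1 0.7 523.2389939579753 53.78947807856309
-1 0.74 523.0851702920422 57.5050259388579
[[ 9.93994378e-01 -1.26909164e-01  4.96372579e+02]
 [ 1.26909164e-01  9.93994378e-01  2.26420156e+02]] 0.12698888983294868 1.00206325124835
[[0.1, -0.0], [-0.1, 0.3], [0.1, -0.0], [-0.0, -0.1], [-0.2, -0.1], [0.1, -0.1]]
bar [496.1547148  226.21381932 108.        ]
```

Both levers are fully down (pads match 0.74) and the plate is level, at (496.3, 226.3), yaw 0.127. Go to the grip.

```bash
python3 plan.py 496.3 226.3 160 .127 2 496.3 226.3 112 .127 2
```

```text
t13.78 [502.2 177.6 226.9] yaw 0.1311 tilt [0.008  0.0007] F [ 0.2  0.1 -0.7] open 38.7 q [ 0.13 -0.04  1.86 -0.    1.31 -0.  ]
{"x":24.5,"y":-0.0,"z":33.4,"ax":0.004,"ay":0.000,"az":0.002},{"x":24.5,"y":0.0,"z":33.4,"ax":0.004,"ay":0.000,"az":0.002},
{"x":-0.0,"y":0.0,"z":24.0,"ax":0.000,"ay":0.000,"az":-0.000},{"x":-0.0,"y":0.0,"z":24.0,"ax":0.000,"ay":0.000,"az":-0.000},
```

Call:
arm_command(deltas=[{"x":24.5,"y":0,"z":33,"ax":0.004,"ay":0,"az":0.002,"grip":150},{"x":24,"y":0,"z":30,"ax":0.004,"ay":0,"az":0.002,"grip":150},{"x":0,"y":0,"z":10,"ax":0,"ay":0,"az":0,"grip":150},{"x":0,"y":0,"z":0,"ax":0,"ay":0,"az":0,"grip":150}])

```text
time_s: 14.28
tool_pos: [496.9, 229.3, 153.3]
tcp_rot: [[-0.131, 0.991, 0.003], [0.991, 0.131, -0.0], [-0.0, 0.003, -1.0]]
wrist_force: [0.3, -0.3, -0.3]
opening: 38.5
```

```bash
python3 plan.py 496.3 226.3 125 .127 1
```

```text
t14.28 [496.9 229.3 153.3] yaw 0.1309 tilt [ 0.003  -0.0001] F [ 0.3 -0.3 -0.3] open 38.5 q [ 0.23  0.08  1.88 -0.    1.18  0.09]
{"x":-2.9,"y":-1.1,"z":28.3,"ax":0.003,"ay":0.000,"az":0.004},
```

Call:
arm_command(deltas=[{"x":-3,"y":-1,"z":25,"ax":0.003,"ay":0,"az":0.004,"grip":150},{"x":0,"y":0,"z":18,"ax":0,"ay":0,"az":0,"grip":150},{"x":0,"y":0,"z":0,"ax":0,"ay":0,"az":0,"grip":150}])

```text
time_s: 14.65
tool_pos: [499.1, 225.7, 112.8]
tcp_rot: [[-0.126, 0.992, 0.006], [0.992, 0.126, 0.001], [-0.0, 0.006, -1.0]]
wrist_force: [0.9, -0.6, 0.3]
opening: 38.5
```

```bash
python3 plan.py 496.3 226.3 103 .127 1
```

```text
t14.65 [499.1 225.7 112.8] yaw 0.1260 tilt [0.0062 0.0006] F [ 0.9 -0.6  0.3] open 38.5 q [ 0.22  0.14  1.9  -0.    1.1   0.09]
{"x":0.9,"y":-2.8,"z":9.8,"ax":0.006,"ay":0.000,"az":-0.001},
```

Call:
arm_command(deltas=[{"x":1,"y":-3,"z":8,"ax":0.006,"ay":0,"az":0,"grip":150},{"x":0,"y":0,"z":0,"ax":0,"ay":0,"az":0,"grip":150}])

```text
time_s: 14.9
tool_pos: [497.1, 226.4, 106.0]
tcp_rot: [[-0.125, 0.992, 0.003], [0.992, 0.125, 0.0], [0.0, 0.003, -1.0]]
wrist_force: [0.2, 0.6, 0.6]
opening: 38.7
```

```bash
python3 plan.py 496.3 226.3 102.5 .127 1;python3 - <<'E'
from h import *
im=env.read_camera('wrist');cv2.imwrite('pics/w7.png',im[:,:,::-1])
im=env.read_camera('side');crop(im,210,220,130,90,6,'s7.png')
E
```

```text
t14.90 [497.1 226.4 106. ] yaw 0.1256 tilt [0.0026 0.0004] F [0.2 0.6 0.6] open 38.7 q [ 0.22  0.14  1.91 -0.    1.09  0.09]
{"x":-0.0,"y":-0.8,"z":3.5,"ax":0.003,"ay":-0.000,"az":-0.001},
```

View pics/w7.png

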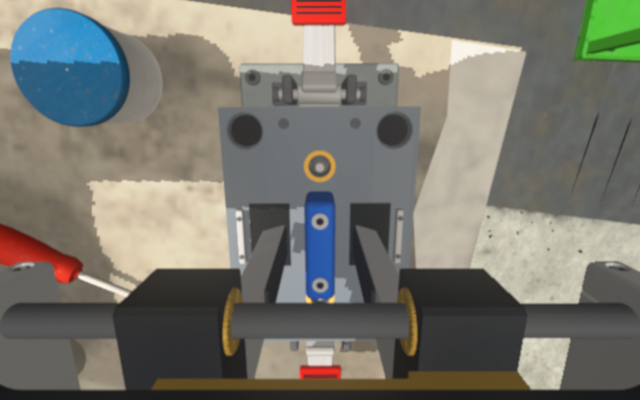

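View pics/s7.png

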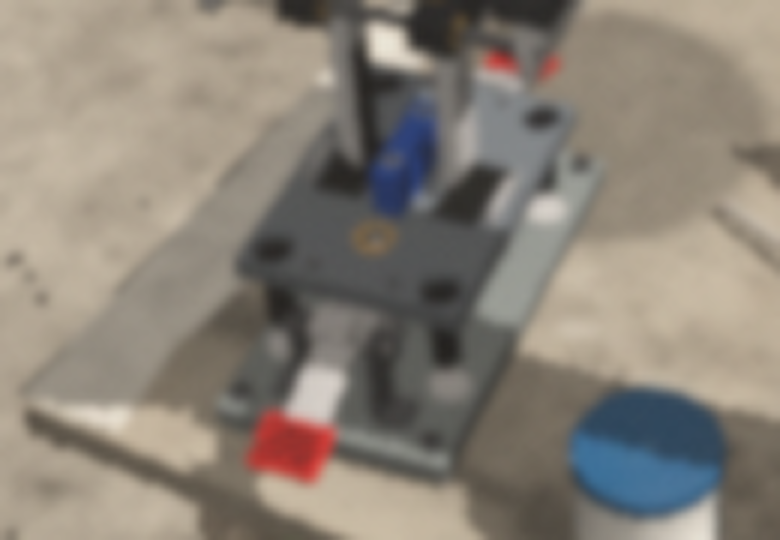

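Fingers straddle the bar symmetrically (bar column 320, fingers at about 285 and 355). Down 3 mm more and close.

Call:
arm_command(deltas=[{"x":0,"y":-1,"z":3,"ax":0.002,"ay":0,"az":-0.001,"grip":150},{"x":0,"y":0,"z":0,"ax":0,"ay":0,"az":0,"grip":200},{"x":0,"y":0,"z":0,"ax":0,"ay":0,"az":0,"grip":255},{"x":0,"y":0,"z":0,"ax":0,"ay":0,"az":0,"grip":255},{"x":0,"y":0,"z":0,"ax":0,"ay":0,"az":0,"grip":255},{"x":0,"y":0,"z":0,"ax":0,"ay":0,"az":0,"grip":255}])

```text
time_s: 15.75
tool_pos: [497.1, 226.6, 104.4]
tcp_rot: [[-0.127, 0.992, 0.003], [0.992, 0.127, 0.001], [0.0, 0.003, -1.0]]
wrist_force: [0.4, -1.2, 0.2]
opening: 15.7
```

```bash
python3 plan.py 496.3 226.3 115 .127 1
```

```text
t15.75 [497.1 226.6 104.4] yaw 0.1272 tilt [0.0031 0.0007] F [ 0.4 -1.2  0.2] open 15.7 q [ 0.22  0.15  1.91 -0.    1.08  0.09]
{"x":-0.2,"y":-0.8,"z":-10.6,"ax":0.003,"ay":-0.000,"az":0.000},
```

Call:
arm_command(deltas=[{"x":0,"y":0,"z":-5,"ax":0,"ay":0,"az":0,"grip":255},{"x":0,"y":0,"z":-5,"ax":0,"ay":0,"az":0,"grip":255}])

```text
time_s: 16.0
tool_pos: [496.0, 225.8, 112.3]
tcp_rot: [[-0.127, 0.992, 0.001], [0.992, 0.127, -0.001], [-0.001, 0.001, -1.0]]
wrist_force: [4.3, -1.2, -8.9]
opening: 15.8
```

```bash
python3 plan.py 497.1 226.6 125 .127 3
```

```text
t16.00 [496.  225.8 112.3] yaw 0.1273 tilt [ 0.0009 -0.0011] F [ 4.3 -1.2 -8.9] open 15.8 q [ 0.22  0.13  1.91 -0.    1.1   0.09]
{"x":0.2,"y":0.4,"z":-4.2,"ax":0.000,"ay":0.000,"az":0.000},{"x":0.2,"y":0.4,"z":-4.2,"ax":0.000,"ay":0.000,"az":0.000},{"x":0.2,"y":0.4,"z":-4.2,"ax":0.000,"ay":0.000,"az":0.000},
```

Call:
arm_command(deltas=[{"x":0.3,"y":1,"z":-5,"ax":0,"ay":0,"az":0,"grip":255},{"x":0,"y":0.5,"z":-5,"ax":0,"ay":0,"az":0,"grip":255},{"x":0,"y":0.5,"z":-5,"ax":0,"ay":0,"az":0,"grip":255}])

```text
time_s: 16.38
tool_pos: [496.1, 226.3, 127.0]
tcp_rot: [[-0.127, 0.992, -0.004], [0.992, 0.127, -0.001], [-0.001, -0.004, -1.0]]
wrist_force: [0.3, -0.4, -7.1]
opening: 15.6
```

Call:
arm_command(deltas=[{"x":0.3,"y":0.5,"z":-8,"ax":0,"ay":0,"az":0,"grip":255},{"x":0,"y":0.5,"z":-15,"ax":0,"ay":0,"az":0,"grip":255},{"x":0,"y":0.5,"z":-20,"ax":0,"ay":0,"az":0,"grip":255}])

```text
time_s: 16.75
tool_pos: [496.8, 226.8, 171.4]
tcp_rot: [[-0.127, 0.992, -0.007], [0.992, 0.127, -0.002], [-0.001, -0.007, -1.0]]
wrist_force: [-0.5, 0.7, -7.4]
opening: 15.8
```

```bash
python3 - <<'E'
from plan import *
state()
im=env.read_camera('wrist');cv2.imwrite('pics/w8.png',im[:,:,::-1])
im=env.read_camera('side');crop(im,210,200,130,90,6,'s8.png')
im=env.read_camera('top');cv2.imwrite('pics/t8.png',im[:,:,::-1])
E
```

```text
t16.75 [496.8 226.8 171.4] yaw 0.1271 tilt [-0.007  -0.0016] F [-0.5  0.7 -7.4] open 15.8 q [ 0.22  0.06  1.86 -0.    1.22  0.09]
```

View pics/w8.png

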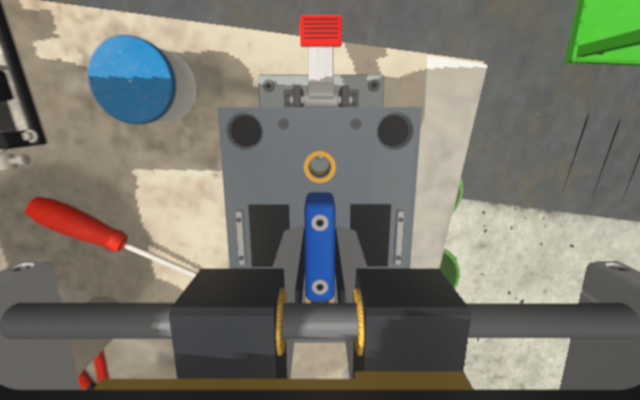

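View pics/s8.png

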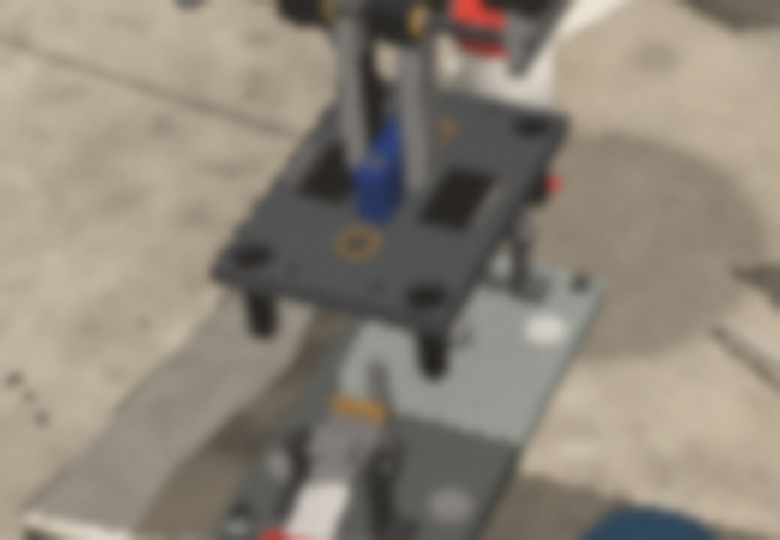

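Plate is off the pins, level in the grip (about 7.3 N). Carry it to a viewing pose short of the store plate.

```bash
python3 plan.py 496 215 215 .12 1 440 -335 220 -.3547 14
```

```text
t16.90 [498.2 227.2 172.4] yaw 0.1271 tilt [-0.0025 -0.0006] F [-0.7  1.1 -7.4] open 15.7 q [ 0.22  0.06  1.86 -0.    1.22  0.09]
{"x":-11.8,"y":-3.8,"z":-42.5,"ax":-0.003,"ay":0.000,"az":0.007},
{"x":-38.5,"y":-8.7,"z":-0.4,"ax":-0.000,"ay":-0.000,"az":0.034},{"x":-38.8,"y":-7.4,"z":-0.4,"ax":-0.000,"ay":-0.000,"az":0.034},{"x":-39.0,"y":-6.0,"z":-0.4,"ax":-0.000,"ay":-0.000,"az":0.034},{"x":-39.2,"y":-4.7,"z":-0.4,"ax":-0.000,"ay":-0.000,"az":0.034},{"x":-39.3,"y":-3.4,"z":-0.4,"ax":-0.000,"ay":-0.000,"az":0.034},{"x":-39.4,"y":-2.0,"z":-0.4,"ax":-0.000,"ay":-0.000,"az":0.034},{"x":-39.5,"y":-0.7,"z":-0.4,"ax":-0.000,"ay":-0.000,"az":0.034},{"x":-39.5,"y":0.6,"z":-0.4,"ax":-0.000,"ay":-0.000,"az":0.034},{"x":-39.4,"y":2.0,"z":-0.4,"ax":-0.000,"ay":-0.000,"az":0.034},{"x":-39.4,"y":3.3,"z":-0.4,"ax":-0.000,"ay":-0.000,"az":0.034},{"x":-39.2,"y":4.6,"z":-0.4,"ax":-0.000,"ay":-0.000,"az":0.034},{"x":-39.0,"y":6.0,"z":-0.4,"ax":-0.000,"ay":-0.000,"az":0.034},{"x":-38.8,"y":7.3,"z":-0.4,"ax":-0.000,"ay":-0.000,"az":0.034},{"x":-38.5,"y":8.6,"z":-0.4,"ax":-0.000,"ay":-0.000,"az":0.034},
```

Call:
arm_command(deltas=[{"x":0,"y":0,"z":-22,"ax":0,"ay":0,"az":0,"grip":255},{"x":-10,"y":-4,"z":-22,"ax":-0.003,"ay":0,"az":0.007,"grip":255},{"x":-25,"y":-6,"z":-1,"ax":0,"ay":0,"az":0.02,"grip":255},{"x":-39,"y":-7,"z":0,"ax":0,"ay":0,"az":0.034,"grip":255},{"x":-39,"y":-6,"z":0,"ax":0,"ay":0,"az":0.034,"grip":255},{"x":-39,"y":-5,"z":0,"ax":0,"ay":0,"az":0.034,"grip":255},{"x":-39,"y":-3,"z":0,"ax":0,"ay":0,"az":0.034,"grip":255},{"x":-39,"y":-2,"z":0,"ax":0,"ay":0,"az":0.034,"grip":255},{"x":-39,"y":-1,"z":0,"ax":0,"ay":0,"az":0.034,"grip":255},{"x":-39,"y":1,"z":0,"ax":0,"ay":0,"az":0.034,"grip":255},{"x":-39,"y":2,"z":0,"ax":0,"ay":0,"az":0.034,"grip":255},{"x":-39,"y":3,"z":0,"ax":0,"ay":0,"az":0.034,"grip":255},{"x":-39,"y":5,"z":0,"ax":0,"ay":0,"az":0.034,"grip":255},{"x":-39,"y":6,"z":0,"ax":0,"ay":0,"az":0.034,"grip":255},{"x":-39,"y":7,"z":0,"ax":0,"ay":0,"az":0.034,"grip":255},{"x":-25,"y":5,"z":0,"ax":0,"ay":0,"az":0.02,"grip":255},{"x":-10,"y":2,"z":0,"ax":0,"ay":0,"az":0.01,"grip":255},{"x":0,"y":0,"z":0,"ax":0,"ay":0,"az":0,"grip":255},{"x":0,"y":0,"z":0,"ax":0,"ay":0,"az":0,"grip":255}])

```text
time_s: 19.27
tool_pos: [434.1, -325.9, 204.4]
tcp_rot: [[0.344, 0.939, -0.018], [0.939, -0.344, 0.009], [0.002, -0.02, -1.0]]
wrist_force: [0.1, -0.9, -6.6]
opening: 15.5
```

```bash
python3 - <<'E'
from plan import *
s,p,R=state()
c=env.calibration('wrist');im=env.read_camera('wrist');cv2.imwrite('pics/w9.png',im[:,:,::-1]);np.savez('w9.npz',T=c['T'],p=p,R=R)
state()
E
```

```text
t19.27 [ 434.1 -325.9  204.4] yaw -0.3513 tilt [-0.0183  0.0092] F [ 0.1 -0.9 -6.6] open 15.5 q [-0.85  0.03  1.84 -0.01  1.3  -0.5 ]
t19.32 [ 434.1 -325.8  204.5] yaw -0.3511 tilt [-0.0184  0.009 ] F [-0.3  0.4 -7.2] open 15.7 q [-0.85  0.03  1.84 -0.01  1.3  -0.5 ]
```

View pics/w9.png

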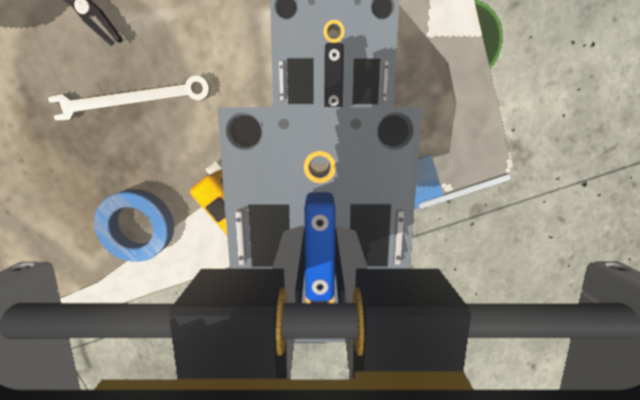

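The store plate's +y half is visible: recesses (286,7) and (381,7), bush (334,31), bolts (334,55) and (334,101). On the held plate: recesses (244,131) and (394,131), bush (319,166), bolts (319,223) and (320,287). Crop for precision.

```bash
python3 - <<'E'
from h import *
im=cv2.imread('pics/w9.png')[:,:,::-1]
crop(im,260,0,150,112,5,'w9a.png');crop(im,215,100,210,210,2.8,'w9b.png')
E
```

```text
(no output)
```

View pics/w9a.png

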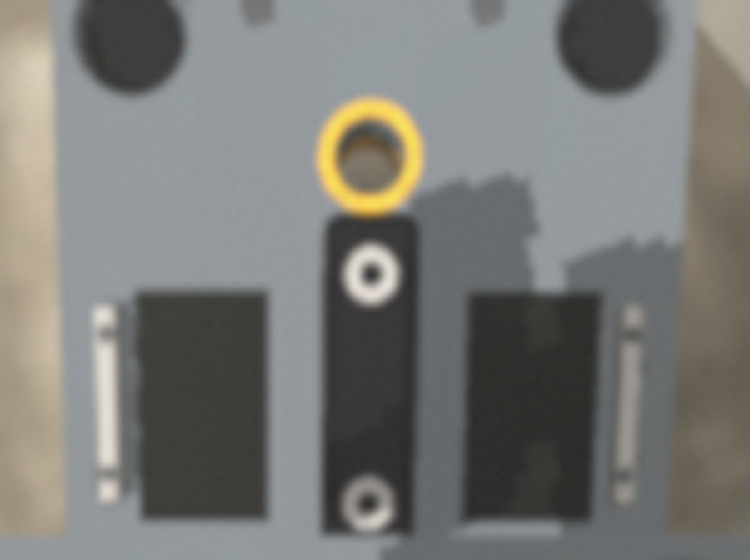

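View pics/w9b.png

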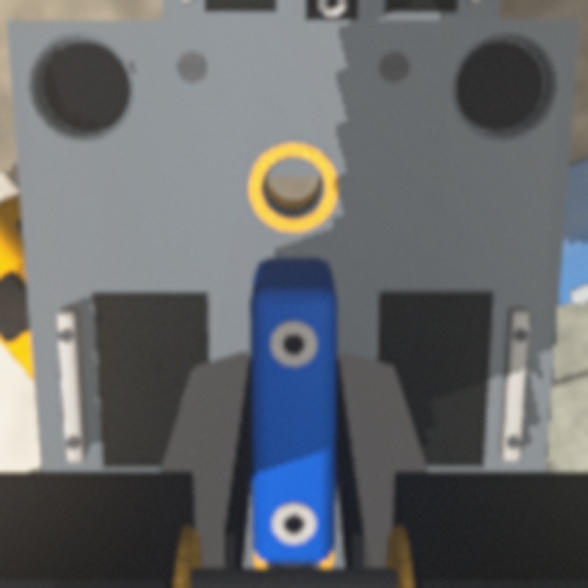

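```bash
cat > meas.py <<'E'
from plan import *
d=np.load('w9.npz');c=env.calibration('wrist')
c6=dict(c);c6['T']=np.load('w6.npy')
g=lambda v:ray(c6,230+(224+.5)/2.5-.5,(v+.5)/2.5-.5,108)
b=np.linalg.norm(g(297)-g(405))/2;print('b',b)
c['T']=d['T']
# store
f=lambda u,v,z: ray(c,260+(u+.5)/5-.5,(v+.5)/5-.5,z)[:2]
A=np.array([(-42,62),(42,62),(0,42),(0,b),(0,-b)]);B=np.array([f(131,41,49),f(611,41,49),f(370,156,49),f(371,273,77),f(368,503,77)])
M,_=cv2.estimateAffinePartial2D(A,B);th=np.arctan2(M[1,0],M[0,0]);print('store',M[:,2],th,np.hypot(M[1,0],M[0,0]),(A@M[:,:2].T+M[:,2]-B).round(1).tolist())
# held: pose in tool frame
h=lambda u,v:(215+(u+.5)/2.8-.5,100+(v+.5)/2.8-.5)
P=np.array([(-42,62,-14),(42,62,-14),(0,42,-14),(0,b,14),(0,-b,14.)]);uv=np.array([h(81,87),h(505,87),h(293.5,188),h(293,344),h(293,524)])
from scipy.optimize import least_squares
R0=np.column_stack([[0,1,0],[1,0,0],[0,0,-1.]]) # plate axes in tool: x->tool y, y->tool x, z->-tool z
def pt(x):return (P@ (R0@Ro.from_rotvec(x[3:6]).as_matrix()).T+x[:3])
def res(x):
    W=pt(x)@d['R'].T+d['p'];return (np.array([proj(c,w) for w in W])-uv).ravel()
r=least_squares(lambda x:np.r_[res(x),x[3:5]*100],[0,0,10,0,0,0]);print('held in tool',r.x.round(4),'res',r.fun.round(1))
E
python3 meas.py
```

```text
b 18.122068492627896
store [ 477.00735381 -234.56377741] -0.35540560572111424 0.9878897677860091 [[0.6, 0.3], [-0.1, 0.8], [-0.4, -0.7], [-0.2, -0.4], [-0.0, 0.0]]
held in tool [-2.112e-01 -2.864e-01  9.051e+00  9.000e-04 -1.000e-04 -3.000e-04] res [-0.   0.1  0.1  0.1 -0.1 -0.1  0.  -0.2  0.   0.1  0.1 -0. ]
```

Held plate: centred, bar 9 mm below the TCP. Store: wrist gives (477.0, -234.6, -0.355), top camera (478.4, -234.3, -0.355). I'll use about (477.8, -234.3).

```bash
python3 plan.py 477.9 -234.3 200 -.355 4
```

```text
t19.32 [ 434.1 -325.8  204.5] yaw -0.3511 tilt [-0.0184  0.009 ] F [-0.3  0.4 -7.2] open 15.7 q [-0.85  0.03  1.84 -0.01  1.3  -0.5 ]
{"x":25.2,"y":2.4,"z":1.1,"ax":-0.005,"ay":-0.001,"az":0.001},{"x":25.3,"y":2.4,"z":1.1,"ax":-0.005,"ay":-0.001,"az":0.001},{"x":25.3,"y":2.4,"z":1.1,"ax":-0.005,"ay":-0.001,"az":0.001},{"x":25.3,"y":2.3,"z":1.1,"ax":-0.005,"ay":-0.001,"az":0.001},
```

Call:
arm_command(deltas=[{"x":20,"y":2,"z":1,"ax":-0.005,"ay":-0.001,"az":0.001,"grip":255},{"x":25,"y":2.5,"z":1,"ax":-0.005,"ay":-0.001,"az":0.001,"grip":255},{"x":25,"y":2.5,"z":1,"ax":-0.005,"ay":-0.001,"az":0.001,"grip":255},{"x":20,"y":2.5,"z":1,"ax":-0.005,"ay":-0.001,"az":0.001,"grip":255},{"x":5,"y":0,"z":0,"ax":0,"ay":0,"az":0,"grip":255},{"x":0,"y":0,"z":0,"ax":0,"ay":0,"az":0,"grip":255}])

```text
time_s: 20.08
tool_pos: [478.3, -229.7, 200.3]
tcp_rot: [[0.342, 0.94, 0.001], [0.94, -0.342, 0.0], [0.0, 0.0, -1.0]]
wrist_force: [0.1, -0.5, -6.0]
opening: 15.6
```

```bash
python3 plan.py 477.9 -234.3 165 -.355 1
```

```text
t20.07 [ 478.3 -229.7  200.3] yaw -0.3485 tilt [0.0005 0.0003] F [ 0.1 -0.5 -6. ] open 15.6 q [-0.66 -0.01  1.88  0.    1.27 -0.31]
{"x":-4.5,"y":1.2,"z":35.3,"ax":0.000,"ay":-0.000,"az":0.006},
```

Call:
arm_command(deltas=[{"x":-4.5,"y":1,"z":20,"ax":0,"ay":0,"az":0.006,"grip":255},{"x":0,"y":0,"z":20,"ax":0,"ay":0,"az":0,"grip":255},{"x":0,"y":0,"z":15,"ax":0,"ay":0,"az":0,"grip":255},{"x":0,"y":0,"z":0,"ax":0,"ay":0,"az":0,"grip":255}])

```text
time_s: 20.58
tool_pos: [477.7, -236.1, 144.9]
tcp_rot: [[0.349, 0.937, 0.002], [0.937, -0.349, -0.002], [-0.001, 0.002, -1.0]]
wrist_force: [0.2, -0.2, -6.5]
opening: 16.0
```

```bash
python3 plan.py 477.9 -234.3 135 -.355 1; python3 - <<'E'
from plan import *
s,p,R=state()
c=env.calibration('wrist');im=env.read_camera('wrist');cv2.imwrite('pics/w10.png',im[:,:,::-1]);np.savez('w10.npz',T=c['T'],p=p,R=R)
im=env.read_camera('side');crop(im,300,140,110,80,7,'s10.png')
im=env.read_camera('top');crop(im,375,145,100,75,8,'t10.png')
E
```

```text
t20.57 [ 477.7 -236.1  144.9] yaw -0.3561 tilt [ 0.0018 -0.0019] F [ 0.2 -0.2 -6.5] open 16.0 q [-0.67  0.06  1.92 -0.    1.16 -0.32]
{"x":1.8,"y":-0.4,"z":9.9,"ax":0.002,"ay":0.001,"az":-0.001},
t20.57 [ 477.7 -236.1  144.9] yaw -0.3561 tilt [ 0.0018 -0.0019] F [ 0.2 -0.2 -6.5] open 16.0 q [-0.67  0.06  1.92 -0.    1.16 -0.32]
```

View pics/w10.png

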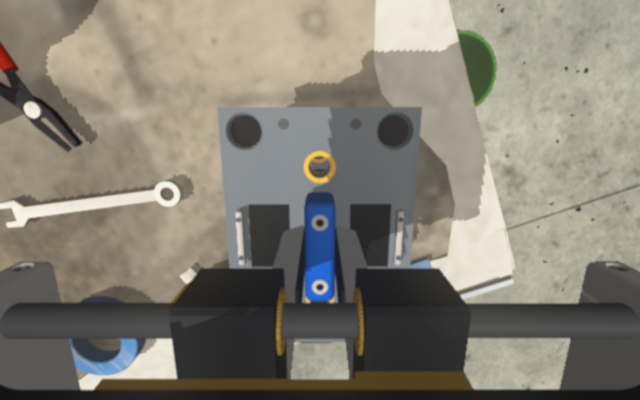

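View pics/s10.png

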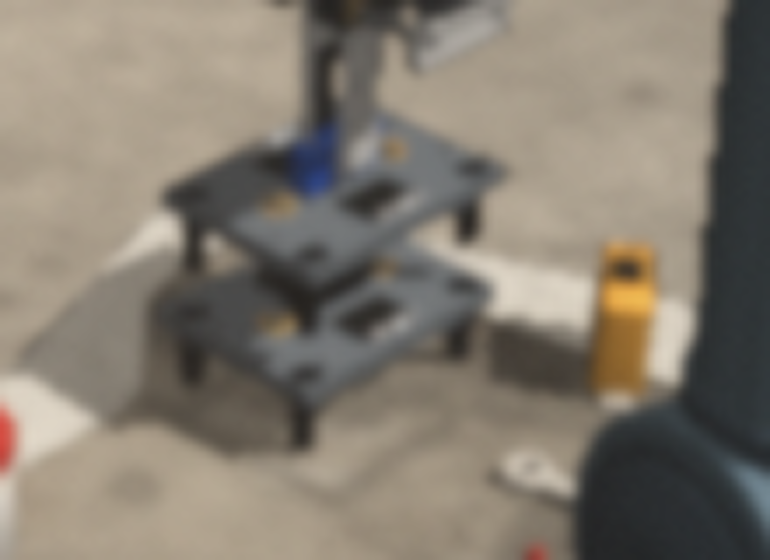

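View pics/t10.png

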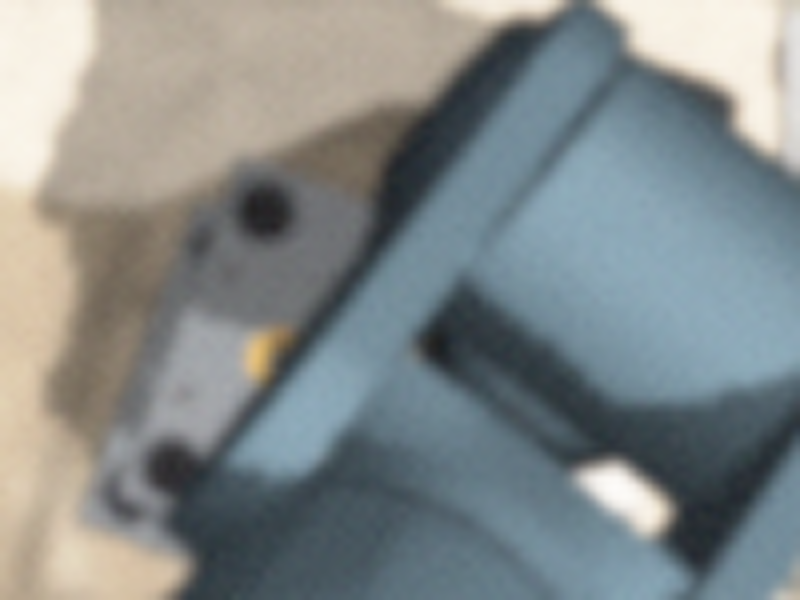

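Side view: held plate's recesses at (193,190), (315,253), (480,166) and near bush (280,202). The store's recesses are at (195,312), (303,373), (463,287) and its near bush at (277,323). A differential check on these follows.

```bash
python3 - <<'E'
from h import *
im=cv2.imread('pics/s10.png');cv2.imwrite('pics/s10a.png',cv2.resize(im[120:300,140:520],None,fx=2,fy=2));cv2.imwrite('pics/s10b.png',cv2.resize(im[230:410,140:520],None,fx=2,fy=2))
c=env.calibration('side')
f=lambda u,v,z: ray(c,300+(u+.5)/7-.5,140+(v+.5)/7-.5,z)[:2]
for a,b in[((193,190),(195,312)),((315,253),(303,373)),((480,166),(463,287)),((280,202),(277,323))]:
    A=f(*a,121.9);B=f(*b,49);print(A.round(1),B.round(1),(A-B).round(1))
E
```

```text
[ 538.1 -189.5] [ 534.7 -185.9] [ 3.4 -3.5]
[ 456.4 -159.9] [ 459.6 -157.9] [-3.2 -1.9]
[ 411.9 -278.4] [ 413.9 -272.1] [-2.  -6.3]
[ 492.3 -198.1] [ 490.8 -195.3] [ 1.6 -2.8]
```

View pics/s10a.png

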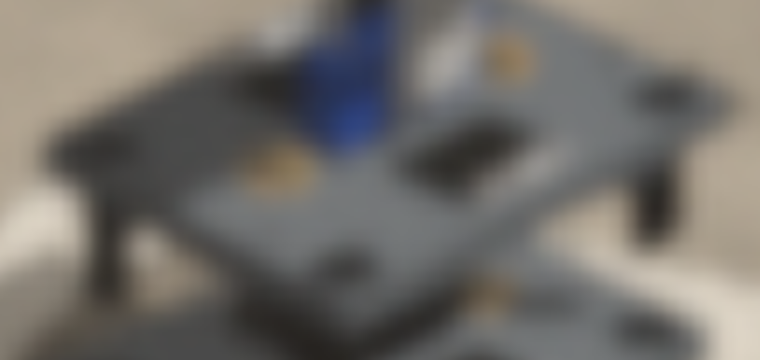

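View pics/s10b.png

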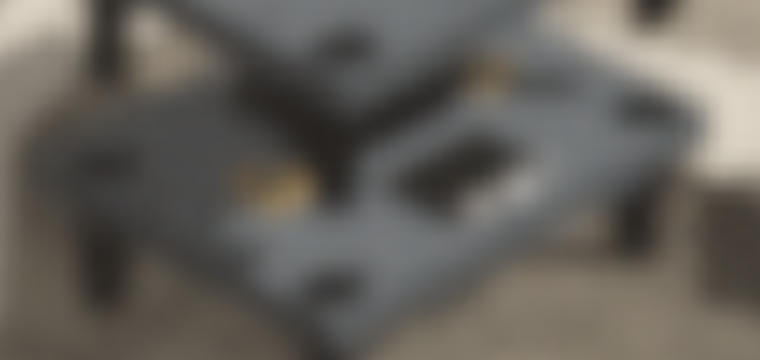

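The side view is too coarse (2.5 mm per pixel) but shows no gross error. Aim for (478.0, -233.8) and descend slowly, watching force.

Call:
arm_command(deltas=[{"x":2.5,"y":-1,"z":6,"ax":0.002,"ay":0.001,"az":-0.001,"grip":255},{"x":0,"y":0,"z":5,"ax":0,"ay":0,"az":0,"grip":255},{"x":0,"y":0,"z":0,"ax":0,"ay":0,"az":0,"grip":255}])

```text
time_s: 21.1
tool_pos: [479.8, -234.6, 136.9]
tcp_rot: [[0.347, 0.938, 0.006], [0.938, -0.347, -0.005], [-0.002, 0.007, -1.0]]
wrist_force: [-0.3, 0.2, -6.4]
opening: 15.5
```

```bash
python3 plan.py 478.0 -233.8 125 -.355 1
```

```text
t21.10 [ 479.8 -234.6  136.9] yaw -0.3545 tilt [ 0.006  -0.0046] F [-0.3  0.2 -6.4] open 15.5 q [-0.67  0.07  1.93  0.    1.14 -0.31]
{"x":0.2,"y":-2.1,"z":11.9,"ax":0.007,"ay":0.002,"az":0.001},
```

Call:
arm_command(deltas=[{"x":0.3,"y":-2.5,"z":5,"ax":0.007,"ay":0.002,"az":0,"grip":255},{"x":0,"y":-0.5,"z":4,"ax":0.001,"ay":0,"az":0,"grip":255},{"x":0,"y":0,"z":0,"ax":0,"ay":0,"az":0,"grip":255}])

```text
time_s: 21.48
tool_pos: [477.0, -233.2, 127.3]
tcp_rot: [[0.347, 0.938, -0.001], [0.938, -0.347, 0.0], [-0.0, -0.001, -1.0]]
wrist_force: [-0.8, -0.2, -6.6]
opening: 15.7
```

```bash
python3 plan.py 478.0 -233.8 122 -.355 1
```

```text
t21.48 [ 477.  -233.2  127.3] yaw -0.3544 tilt [-0.0013  0.0004] F [-0.8 -0.2 -6.6] open 15.7 q [-0.67  0.08  1.93 -0.    1.13 -0.31]
{"x":-0.2,"y":1.2,"z":5.3,"ax":-0.001,"ay":0.000,"az":0.001},
```

Call:
arm_command(deltas=[{"x":-0.3,"y":0.7,"z":4,"ax":-0.001,"ay":0,"az":0.001,"grip":255},{"x":0,"y":0,"z":0,"ax":0,"ay":0,"az":0,"grip":255}])

```text
time_s: 21.72
tool_pos: [477.6, -233.8, 123.1]
tcp_rot: [[0.348, 0.937, -0.0], [0.937, -0.348, -0.0], [-0.0, -0.0, -1.0]]
wrist_force: [-0.5, 0.2, -5.7]
opening: 15.7
```

```bash
python3 plan.py 478.0 -233.8 120 -.355 1;  python3 - <<'E'
from h import *
im=env.read_camera('side');crop(im,310,155,80,60,10,'s11.png')
E
```

```text
t21.73 [ 477.6 -233.8  123.1] yaw -0.3556 tilt [-0.0002 -0.0001] F [-0.5  0.2 -5.7] open 15.7 q [-0.67  0.09  1.93 -0.    1.12 -0.31]
{"x":0.2,"y":0.4,"z":3.1,"ax":-0.000,"ay":0.000,"az":-0.001},
```

View pics/s11.png

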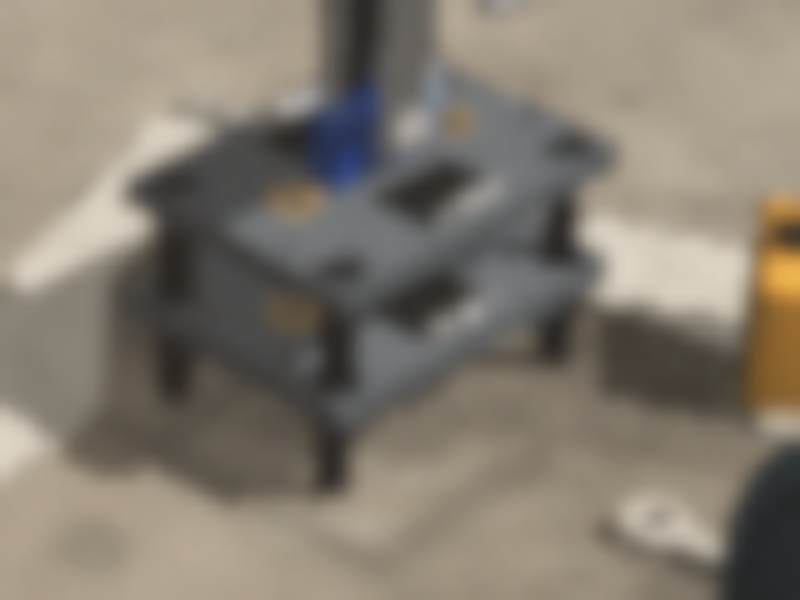

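The upper feet (175,290), (340,370), (560,230) sit over the lower corners and line up with the lower feet. Continue down in small steps.

Call:
arm_command(deltas=[{"x":0.2,"y":0,"z":2,"ax":0,"ay":0,"az":0,"grip":255},{"x":0,"y":0,"z":0,"ax":0,"ay":0,"az":0,"grip":255}])

```text
time_s: 22.02
tool_pos: [478.0, -233.9, 121.4]
tcp_rot: [[0.348, 0.937, 0.001], [0.937, -0.348, -0.001], [-0.001, 0.001, -1.0]]
wrist_force: [0.5, 0.7, -7.2]
opening: 15.7
```

Call:
arm_command(deltas=[{"x":0,"y":0,"z":2,"ax":0,"ay":0,"az":0,"grip":255},{"x":0,"y":0,"z":0,"ax":0,"ay":0,"az":0,"grip":255}])

```text
time_s: 22.28
tool_pos: [478.0, -233.9, 119.4]
tcp_rot: [[0.348, 0.937, 0.001], [0.937, -0.348, -0.001], [-0.001, 0.001, -1.0]]
wrist_force: [-0.4, -0.3, -6.2]
opening: 15.5
```

```bash
python3 plan.py 478.0 -233.8 117 -.355 1
```

```text
t22.27 [ 478.  -233.9  119.4] yaw -0.3556 tilt [ 0.0008 -0.0009] F [-0.4 -0.3 -6.2] open 15.5 q [-0.67  0.09  1.94 -0.    1.11 -0.31]
{"x":0.1,"y":-0.1,"z":2.4,"ax":0.001,"ay":0.001,"az":-0.001},
```

Call:
arm_command(deltas=[{"x":0,"y":0,"z":1.5,"ax":0,"ay":0,"az":0,"grip":255},{"x":0,"y":0,"z":0,"ax":0,"ay":0,"az":0,"grip":255}])

```text
time_s: 22.52
tool_pos: [478.1, -234.0, 117.9]
tcp_rot: [[0.348, 0.937, 0.001], [0.937, -0.348, -0.001], [-0.001, 0.001, -1.0]]
wrist_force: [0.2, 0.1, -6.4]
opening: 16.0
```

Call:
arm_command(deltas=[{"x":0,"y":0,"z":1.5,"ax":0,"ay":0,"az":0,"grip":255},{"x":0,"y":0,"z":0,"ax":0,"ay":0,"az":0,"grip":255}])

```text
time_s: 22.78
tool_pos: [478.6, -234.3, 117.7]
tcp_rot: [[0.348, 0.937, 0.002], [0.937, -0.348, -0.002], [-0.001, 0.002, -1.0]]
wrist_force: [-0.3, 1.5, -6.3]
opening: 15.7
```

Call:
arm_command(deltas=[{"x":0,"y":0,"z":2,"ax":0,"ay":0,"az":0,"grip":255}])

```text
time_s: 22.9
tool_pos: [478.9, -234.5, 117.4]
tcp_rot: [[0.348, 0.938, 0.001], [0.938, -0.348, -0.001], [-0.001, 0.002, -1.0]]
wrist_force: [-7.4, 5.5, 15.3]
opening: 15.6
```

Call:
arm_command(deltas=[{"x":0,"y":0,"z":2,"ax":0,"ay":0,"az":0,"grip":255}])

```text
time_s: 23.02
tool_pos: [479.0, -234.6, 117.4]
tcp_rot: [[0.348, 0.938, 0.0], [0.938, -0.348, -0.001], [-0.001, 0.0, -1.0]]
wrist_force: [-8.8, 4.9, 10.5]
opening: 15.7
```

Contact floor at TCP 117.4, which matches feet home (107 + the 10.4 grip offset). Relieve the side force and release.

Call:
arm_command(deltas=[{"x":0,"y":-0.8,"z":-0.2,"ax":0,"ay":0,"az":0,"grip":255},{"x":0,"y":0,"z":0,"ax":0,"ay":0,"az":0,"grip":255}])

```text
time_s: 23.28
tool_pos: [478.3, -234.4, 117.6]
tcp_rot: [[0.347, 0.938, 0.001], [0.938, -0.347, -0.002], [-0.001, 0.001, -1.0]]
wrist_force: [-1.4, -0.2, -3.9]
opening: 15.8
```

```bash
python3 - <<'E'
from plan import *
state()
im=env.read_camera('side');crop(im,310,155,80,60,10,'s12.png')
E
```

```text
t23.27 [ 478.3 -234.4  117.6] yaw -0.3548 tilt [ 0.0009 -0.0018] F [-1.4 -0.2 -3.9] open 15.8 q [-0.67  0.1   1.94 -0.    1.11 -0.31]
```

View pics/s12.png

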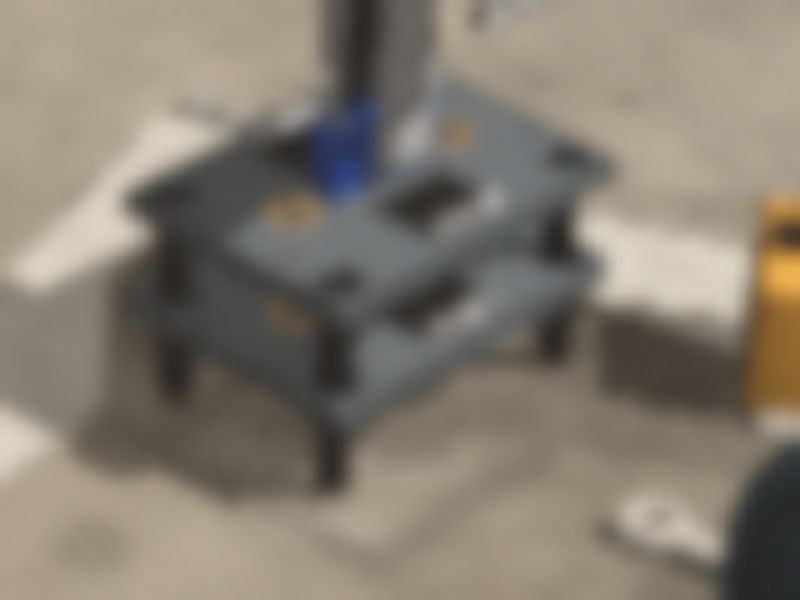

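The plate sits on the lower one. Open to about 38 mm and rise straight up.

Call:
arm_command(deltas=[{"x":0,"y":0,"z":0,"ax":0,"ay":0,"az":0,"grip":200},{"x":0,"y":0,"z":0,"ax":0,"ay":0,"az":0,"grip":160},{"x":0,"y":0,"z":0,"ax":0,"ay":0,"az":0,"grip":150},{"x":0,"y":0,"z":0,"ax":0,"ay":0,"az":0,"grip":150}])

```text
time_s: 23.82
tool_pos: [480.4, -236.1, 120.0]
tcp_rot: [[0.348, 0.938, 0.006], [0.938, -0.348, -0.005], [-0.003, 0.007, -1.0]]
wrist_force: [0.4, -0.4, -1.0]
opening: 38.5
```

Call:
arm_command(deltas=[{"x":0,"y":0,"z":-8,"ax":0,"ay":0,"az":0,"grip":150},{"x":0,"y":0,"z":-20,"ax":0,"ay":0,"az":0,"grip":150},{"x":0,"y":0,"z":-40,"ax":0,"ay":0,"az":0,"grip":150},{"x":-20,"y":0,"z":-40,"ax":0,"ay":0,"az":0,"grip":150},{"x":-40,"y":0,"z":-20,"ax":0,"ay":0,"az":0,"grip":150},{"x":-5,"y":0,"z":0,"ax":0,"ay":0,"az":0,"grip":150},{"x":0,"y":0,"z":0,"ax":0,"ay":0,"az":0,"grip":150},{"x":0,"y":0,"z":0,"ax":0,"ay":0,"az":0,"grip":150}])

```text
time_s: 24.82
tool_pos: [456.8, -296.0, 253.7]
tcp_rot: [[0.346, 0.938, 0.006], [0.938, -0.346, -0.005], [-0.003, 0.008, -1.0]]
wrist_force: [0.0, -0.7, -0.8]
opening: 38.9
```

```bash
python3 - <<'E'
from plan import *
s,p,R=state()
c=env.calibration('wrist');im=env.read_camera('wrist');cv2.imwrite('pics/w13.png',im[:,:,::-1]);np.savez('w13.npz',T=c['T'],p=p,R=R)
crop(im,220,0,210,230,2.6,'w13c.png')
im=env.read_camera('side');cv2.imwrite('pics/s13f.png',im[:,:,::-1]);crop(im,310,155,80,60,10,'s13.png')
E
```

```text
t24.82 [ 456.8 -296.   253.7] yaw -0.3531 tilt [ 0.0062 -0.0052] F [ 0.  -0.7 -0.8] open 38.9 q [-0.78 -0.03  1.8   0.    1.36 -0.43]
```

View pics/w13.png

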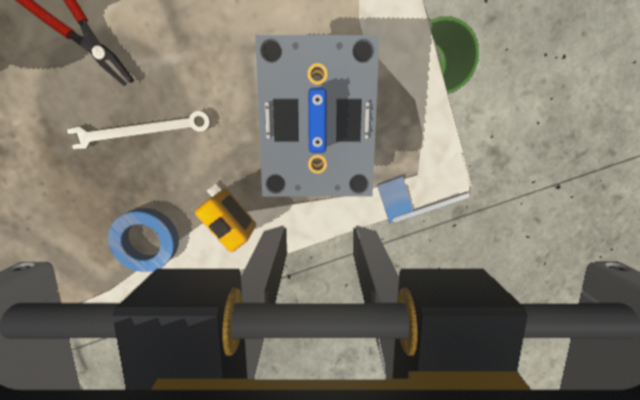

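View pics/w13c.png

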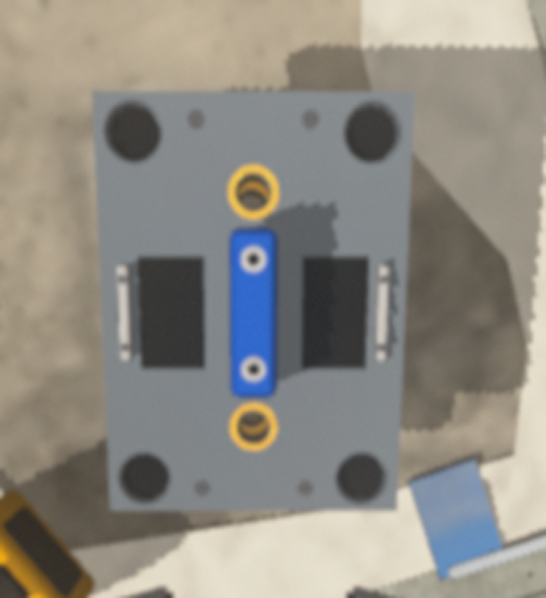

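View pics/s13.png

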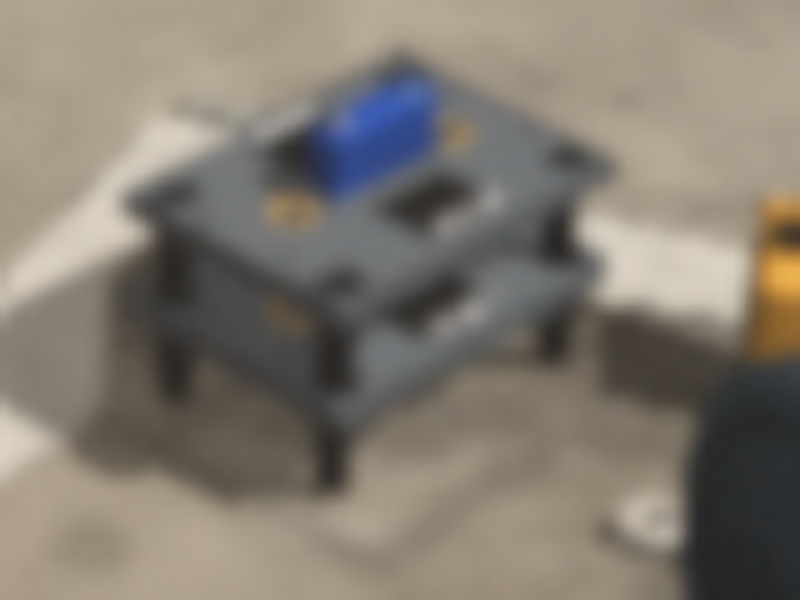

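```bash
python3 - <<'E'
from plan import *
from scipy.optimize import least_squares
d=np.load('w13.npz');c=env.calibration('wrist');c['T']=d['T']
h=lambda u,v:(220+(u+.5)/2.6-.5,(v+.5)/2.6-.5)
P=np.array([(-42,62,0),(42,62,0),(-42,-62,0),(42,-62,0),(0,42,0),(0,-42,0),(0,18.1,28),(0,-18.1,28)],float)
uv=np.array([h(*q) for q in[(133,131),(371,131),(144,477),(360,477),(253.5,192),(253.5,427),(253,260),(253,369)]])
fun=lambda x:(np.array([proj(c,Ro.from_euler('zyx',x[3:]).as_matrix()@q+x[:3]) for q in P])-uv).ravel()
r=least_squares(fun,[478,-234,93,-.355,0,0]);print(r.x.round(3),r.fun.round(1))
E
python3 - <<'E'
import sys;sys.path.insert(0,'.')
from h import *
im=env.read_camera('top');cv2.imwrite('pics/t13.png',im[:,:,::-1])
E
```

```text
[ 4.77834e+02 -2.34616e+02  9.29610e+01 -3.55000e-01  2.00000e-03
  8.00000e-03] [-0.2 -0.   0.4  0.3  0.2  0.1  0.3 -0.  -0.4  0.  -0.3 -0.4 -0.  -0.2
  0.   0.2]
```

View pics/t13.png

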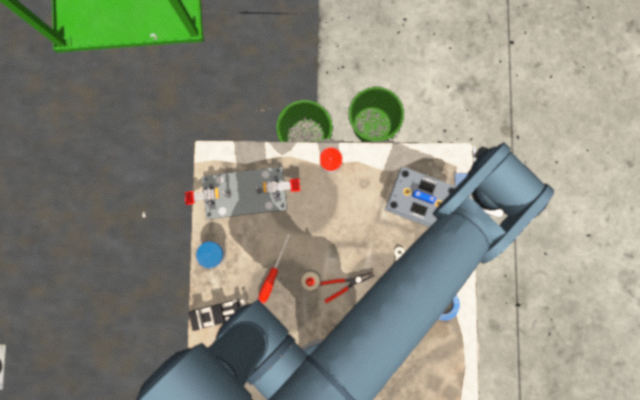

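```bash
python3 - <<'E'
from h import *
c=env.calibration('wrist');c['T']=np.load('w13.npz')['T'];print(ray(c,226,219,68))
print(env.job_done())
E
```

```text
[ 345.17180329 -300.65536039   68.        ]
the job is handed in; nothing more can be done
None
```

The nest plate with the blue grip bar is out of the fixture and stacked on the other plate with its feet in the recesses. I handed the job in at about 25 s.

**What I did**
- **Levers:** I pressed the +y pad about half-way (lever about 0.4, plate tilt estimated at 3.5°), then the −y pad to its stop, then the +y pad to its stop. The tilt is worked out from the lever geometry; I did not measure it.
- **Lift and carry:** I gripped the blue bar, lifted straight up off the pins (load about 7 N) and carried the plate to the store plate.
- **Stacking:** I lowered it in small steps until it bottomed out, released it and backed the arm away.

**Last checks**
- **Seating:** The wrist-camera fit puts the upper plate at x 477.8, y −234.6, yaw −0.355. Its top face is 93.0 mm above the bench, where 93 means the feet are home and 98 would mean they stand on the top face. It is level to within about 0.5°. The height where it bottomed out also matched feet home.
- **Lower plate:** Its feet look unchanged in the side view between just before and just after placing. The upper plate also sits within 1 mm of where I measured the lower one beforehand.
- **Jar and tin:** Both are at the same pixels in the top view as at the start.
- **Tape measure:** My two rough position readings disagree by about 15 mm in x (wrist 345, top 331). I read the wrist pixel off a visible side face, so I think it is a reading error. The tape measure does not move in the side pictures taken during and after the stacking, and the arm did not touch it.
- **Forces:** The largest force I saw was about 24 N, at the −y lever's stop. Nothing was in contact with the gripper at the end.

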